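Load the chassis, press every module home and run the test

TASK

Lift each upright module off the turntable, put it into an empty bay of the chassis, and press every module in the chassis, including those that already stood there, down until it is fully home. Lay the module that has fallen over on the turntable in the reject tray. Once all that is done, press the white test button right down and let it go, leaving the other things on the bench where they are.

Things in the scene. Friction and masses are not known exactly. Their poses are not given: they have to be found in the camera images.
- m1: plug-in module: black box 60 (x) x 38 (y) x 44 mm high, on it an aluminium face plate 78 (x) x 38 x 4 mm, on that a grey grip rib 44 (x) x 14 (y) x 28 mm high, top 76 mm above the underside; 0.25 kg; same either way round. Origin: centre of the underside, z up through the rib. Starts upright on the turntable. May be absent.
- m2: plug-in module: black box 60 (x) x 38 (y) x 44 mm high, on it an aluminium face plate 78 (x) x 38 x 4 mm, on that a grey grip rib 44 (x) x 14 (y) x 28 mm high, top 76 mm above the underside; 0.25 kg; same either way round. Origin: centre of the underside, z up through the rib. Starts upright on the turntable. May be absent.
- m3: plug-in module: black box 60 (x) x 38 (y) x 44 mm high, on it an aluminium face plate 78 (x) x 38 x 4 mm, on that a grey grip rib 44 (x) x 14 (y) x 28 mm high, top 76 mm above the underside; 0.25 kg; same either way round. Origin: centre of the underside, z up through the rib. Starts upright on the turntable. May be absent.
- m4: plug-in module: black box 60 (x) x 38 (y) x 44 mm high, on it an aluminium face plate 78 (x) x 38 x 4 mm, on that a grey grip rib 44 (x) x 14 (y) x 28 mm high, top 76 mm above the underside; 0.25 kg; same either way round. Origin: centre of the underside, z up through the rib. Starts upright on the turntable. May be absent.
- f1: plug-in module: black box 60 (x) x 38 (y) x 44 mm high, on it an aluminium face plate 78 (x) x 38 x 4 mm, on that a grey grip rib 44 (x) x 14 (y) x 28 mm high, top 76 mm above the underside; 0.25 kg; same either way round. Origin: centre of the underside, z up through the rib. Starts standing proud in a bay of the chassis. May be absent.
- f2: plug-in module: black box 60 (x) x 38 (y) x 44 mm high, on it an aluminium face plate 78 (x) x 38 x 4 mm, on that a grey grip rib 44 (x) x 14 (y) x 28 mm high, top 76 mm above the underside; 0.25 kg; same either way round. Origin: centre of the underside, z up through the rib. Starts standing proud in a bay of the chassis. May be absent.
- f3: plug-in module: black box 60 (x) x 38 (y) x 44 mm high, on it an aluminium face plate 78 (x) x 38 x 4 mm, on that a grey grip rib 44 (x) x 14 (y) x 28 mm high, top 76 mm above the underside; 0.25 kg; same either way round. Origin: centre of the underside, z up through the rib. Starts standing proud in a bay of the chassis. May be absent.
- fallen: the fallen module, of the same kind and size as m1, lying on its side on the turntable, rib outward. Origin: centre of its underside; as it lies, its own z (underside to rib) is level, its own y vertical, its x level along its 60 mm box length; it is 38 mm high so
- fallen_mid (a point): middle of the fallen module's box and plate, 26 mm along its own z from its underside
- chassis: fixed aluminium frame 180 (x) x 194 (y) x 55 mm high with 2 (x) x 3 (y) open bays, each 68 (x) x 46 (y) mm, 88 mm apart in x, 64 mm in y. Origin: centre of the underside. In each bay a stiff sliding connector: a module put in stands on it 12 mm proud (face plate 13 mm above the frame) until pushed down with over 12 N (20 N is ample); it then stays down
- bay1 (a point): centre of one bay, at the point where the centre of a module's underside lies when fully home (12 mm above the table; face plate then 1 mm above the frame). x, y as the chassis; a module's x goes along this x, either way round. Bay mouth 43 mm above this point; an unpressed module's underside is 12 mm above it
- bay2 (a point): centre of one bay, at the point where the centre of a module's underside lies when fully home (12 mm above the table; face plate then 1 mm above the frame). x, y as the chassis; a module's x goes along this x, either way round. Bay mouth 43 mm above this point; an unpressed module's underside is 12 mm above it
- bay3 (a point): centre of one bay, at the point where the centre of a module's underside lies when fully home (12 mm above the table; face plate then 1 mm above the frame). x, y as the chassis; a module's x goes along this x, either way round. Bay mouth 43 mm above this point; an unpressed module's underside is 12 mm above it
- bay4 (a point): centre of one bay, at the point where the centre of a module's underside lies when fully home (12 mm above the table; face plate then 1 mm above the frame). x, y as the chassis; a module's x goes along this x, either way round. Bay mouth 43 mm above this point; an unpressed module's underside is 12 mm above it
- bay5 (a point): centre of one bay, at the point where the centre of a module's underside lies when fully home (12 mm above the table; face plate then 1 mm above the frame). x, y as the chassis; a module's x goes along this x, either way round. Bay mouth 43 mm above this point; an unpressed module's underside is 12 mm above it
- bay6 (a point): centre of one bay, at the point where the centre of a module's underside lies when fully home (12 mm above the table; face plate then 1 mm above the frame). x, y as the chassis; a module's x goes along this x, either way round. Bay mouth 43 mm above this point; an unpressed module's underside is 12 mm above it
- turntable: freely spinning passive turntable: grey disc 320 mm across with a black rubber top, its top 30 mm above the table. Origin: centre of the underside of its fixed foot. The disc turns when pushed.
- tray_in (a point): grey open reject tray 150 x 150 mm outside, walls 4 mm thick and 28 mm high, fixed; the point is the centre of its inner floor, x and y along its sides
- test_button (a joint): white round test button 36 mm across on a small grey box; 0 released, 0.007 m fully pressed (down, about 5 N); springs back
- test_button_top (a point): centre of the button's top face
- fluxjar: bystander, leave alone: small jar, 36 mm across, 45 mm high
- tapereel: bystander, leave alone: clear ring of tape, 70 mm across, 18 mm high
- fan: bystander, leave alone: square black fan, 80 x 80 x 25 mm
- heatsink: bystander, leave alone: finned aluminium heat sink, 70 x 50 x 28 mm
Things that resemble listed ones, but are neither listed nor needed, are in the scene too. What is shaped like the f3 but yellow is not meant.

How it is judged:
By the outcome, as a careful person would: the job done as asked, in the order asked, and still so for the second after the job is handed in, with the robot touching nothing.
Of m1, m2, m3, m4 only 3 to 4 are there at a start; the rules pass over those that are not, and their reading is None.
Of f1, f2, f3 only 1 to 2 are there at a start; the rules pass over those that are not, and their reading is None.
At some moment in a run one of m1, m2, m3, m4, fallen may be knocked a few centimetres aside while the robot is not near it.
It also fails if it takes over 210 s, if anything falls off the work surface, if the arm or the gripper's body presses on something with over 40 N, if the wrist force passes 120 N, or if a joint passes its speed limit or range.

ROBOT

A 6-joint arm with a two-finger parallel gripper is mounted at the origin on the work surface. World frame = base frame: x ahead of the robot, y to its left, z up, the work surface at z = 0. Lengths are in mm, angles in degrees, forces in N, time in s.
With the tool pointing down it reaches from about 350 to 850 mm from the base axis. Payload 8.1 kg.
Tool frame: the origin (TCP) lies on the centre line of the jaws, within the pads' length; the fingertips stand 14 mm ahead of it and the grasp point (between the pads) lies 5 mm behind it; z points along the fingers, y is the line along which they close (so a half turn about z gives the same grasp; the last joint's range is limited). The gripper opens to 85 mm and grips with 20 to 120 N. Pads are 22 mm wide; open, the fingers measure 114 mm over their backs; the gripper's body (76 mm by 85 mm) begins 54 mm behind the grasp point. The pads swing forward as they close: fully open they stand 13 mm farther back than shut.
Start: joints at [58.304, 7.471, 85.268, -0, 87.261, -4.893], TCP at [270.535, 535.552, 245.292] pointing down, gripper open.
Joint ranges: [-169.43, 169.43], [-51.17, 129.36], [1.28, 143.12], [-76.62, 256.62], [0, 156.53], [-152.29, 152.29]. Speed limits (degrees/s): [136.94, 136.94, 159.86, 180, 180, 180].

INTERFACE

Orientations are given as [roll, pitch, yaw] about the fixed x, y, z axes, in that order (R = Rz(yaw) Ry(pitch) Rx(roll)).
In Python, from bench import sense, snapshot, camera_info, hand_in gives the robot as it stands. The module is installed in compiled form; this text tells all that it offers.
- The arm moves only by the tool apply_moves, never from a script. Its argument "deltas" is a list of rows, each a list of 7 numbers: the shift along the tool's x, y, z scaled (see below), then the turn, a rotation vector about the tool's x, y, z scaled (see below), then the opening, from 0 (shut) to 1 (fully open). In form: [[dx, dy, dz, ax, ay, az, claw], ...]. A call has 1 to 8 rows; each row shifts and turns the commanded pose from where the row before left it, along the tool's axes as they then stand; what a row does not reach is not made up. The controller multiplies each number of a shift by 0.03 m and each number of a turn by 0.08 rad. A row lasts 1/8 s, in which the tool goes at most 62.5 mm and 10.7 degrees, less where a joint would pass 70% of its speed; a pose out of reach is approached as far as the arm can. A call with a number of a shift or a turn outside -1 to 1 is refused whole. A call with a gripper value outside its range is refused whole. The fingers move at their own pace and stop on an object; "grip_force" is the grip in N (left out, the last holds). Time passes only in rows, so rows that do not move let the fingers close. It gives the time, the measured TCP pose, the force, the opening and the grip force at its end, in the units of the state.
- sense(): the state, without advancing time (a new reading comes with each control period).
- snapshot(name): name is "scene" or "top" or "wrist"; returns the picture (400x640x3 uint8, red, green, blue); there is no depth.
- camera_info(name): a dict with "vertical_fov" (degrees; the focal length in pixels is half the picture's height over the tangent of half this angle, whatever the lens; pixels are square), "cx", "cy" (the principal point, pixels), "k1" (the pictures are not rectified: a ray, as slopes to the right and down, at radius r is drawn at 1 + k1 r^2 times it, then the intrinsics apply), "origin" and "rotation" of the camera in the world; the wrist camera has in their place "tool_from_camera" (4x4, takes a point from camera to tool coordinates, whose origin is the TCP and whose axes are the flange's). Camera axes: x right, y up, looking along -z (the intrinsics and any distortion apply to the point x, -y, -z); pixel columns grow to the right and rows downward; lengths in mm; the calibration is good to about 2 mm. A picture is of the moment at which its call begins: read the wrist's pose just before it. camera_info takes no time and is no camera call.
- hand_in(): hands the job in; it is judged then, once.
The state is a dict: "time": time; "joint_pos": joint angles; "qd": joint speeds; "joint_efforts": joint torques, N m; "tool_pos": TCP position; "tcp_rot": TCP orientation; "ft_force": force on the tool from outside, world axes, zero at the start; "wrist_torque": the same for the moment, N m; "finger_gap": finger opening in mm; "grip_force": force on a finger pad.
Only numpy, scipy, OpenCV 4.12 (cv2) and the standard library are available. Lean on these libraries where they do the work, as an engineer would, in place of code of your own. Each camera call takes 0.05 s, during which the arm holds its last target. There are 200 camera calls.

## Working session

There is one attempt and no reset: what is moved stays moved. The work goes in short steps, Python scripts to look and compute and a tool call to move; the robot and the scene stay as the last step left them, time stands still between calls to the robot, and variables do not carry over. Pictures are saved under pics/ and viewed, at most 14 in all, crops included, and the job is handed in when it is done.

Besides the shell and the picture viewer there is one more tool, called by a JSON object that holds its "method" and its "body", one argument or row to a line. apply_moves: Moves the arm, as the interface text tells. Its arguments: {"type":"object","properties":{"deltas":{"type":"array"},"grip_force":{"type":"number"}},"required":["deltas"]}

```bash
mkdir -p pics
cat > h.py <<'E'
import numpy as np, cv2, json
from scipy.spatial.transform import Rotation as R
from bench import sense, snapshot, camera_info
def save(name,fn,crop=None,scale=1):
    im=snapshot(name)[:,:,::-1]
    cv2.imwrite('pics/full_'+fn+'.png',im)
    if crop: im=im[crop[1]:crop[3],crop[0]:crop[2]]
    if scale!=1: im=cv2.resize(im,None,fx=scale,fy=scale,interpolation=cv2.INTER_CUBIC)
    cv2.imwrite('pics/'+fn+'.png',im)
def cam(name,st=None):
    c=camera_info(name); f=200/np.tan(np.radians(c['vertical_fov'])/2)
    if name=='wrist':
        st=st or sense(); T=np.eye(4); T[:3,:3]=R.from_euler('xyz',st['tcp_rot'],degrees=True).as_matrix(); T[:3,3]=st['tool_pos']
        M=T@np.array(c['tool_from_camera']); o,r=M[:3,3],M[:3,:3]
    else: o=np.array(c['origin']); r=np.array(c['rotation'])
    return c,f,o,r
def p2w(name,uv,z,st=None):
    c,f,o,r=cam(name,st); out=[]
    K=np.array([[f,0,c['cx']],[0,f,c['cy']],[0,0,1.]])
    uv=np.array(uv,float).reshape(-1,1,2)
    s=cv2.undistortPoints(uv,K,np.array([c['k1'],0,0,0.]),None,None,None) if 0 else cv2.undistortPointsIter(uv,K,np.array([c['k1'],0,0,0.]),np.eye(3),K,(3,50,1e-9))
    for u,v in s.reshape(-1,2):
        d=r@np.array([(u-c['cx'])/f,-(v-c['cy'])/f,-1]); out.append(o+d*(z-o[2])/d[2])
    return np.array(out)
def w2p(name,P,st=None):
    c,f,o,r=cam(name,st); q=(np.array(P,float)-o)@r
    x=q[:,0]/-q[:,2]; y=-q[:,1]/-q[:,2]; k=1+c['k1']*(x*x+y*y)
    return np.c_[c['cx']+f*x*k,c['cy']+f*y*k]
E
python3 - <<'E'
from h import *
for n in('scene','top','wrist'):
    print(n,camera_info(n)); 
print(sense())
save('top','top0',scale=1.25); save('scene','scene0',scale=1.25)
E
```

```text
scene {'vertical_fov': 51.33665849470138, 'cx': 319.08630612082214, 'cy': 191.70398161691006, 'k1': 0.004950890633528337, 'origin': array([1119.36961215,  601.39244772,  788.60249556]), 'rotation': array([ 46.08529225,   0.92338189, 135.85696758])}
top {'vertical_fov': 43.13386200507462, 'cx': 309.6781842798527, 'cy': 197.44701352662815, 'k1': -0.16517125639789035, 'origin': array([ 380.05274343,   66.62501794, 1457.55016157]), 'rotation': array([  8.71572926,  -0.2321726 , -89.72771928])}
wrist {'vertical_fov': 66.51014570667736, 'cx': 323.62695351610034, 'cy': 199.12528051390026, 'k1': 0.012039840769308864, 'tool_from_camera': array([[ 1.00797183e-03,  9.50101625e-01,  3.11938916e-01,
         8.10827757e+01],
       [ 9.99998739e-01, -5.74770565e-04, -1.48067485e-03,
        -6.93700317e-02],
       [-1.22749828e-03,  3.11940015e-01, -9.50101005e-01,
        -1.27633573e+02],
       [ 0.00000000e+00,  0.00000000e+00,  0.00000000e+00,
         1.00000000e+00]])}
{'time': 0.0, 'joint_pos': array([ 5.83057373e+01,  7.51428133e+00,  8.53293988e+01, -1.15633022e-03,
        8.72610910e+01, -4.89276608e+00]), 'qd': array([ 0.07569586, -0.029956  , -0.05110511, -0.03008371,  0.06960362,
       -0.05759738]), 'joint_efforts': array([-6.51363480e-04, -5.69388306e+01, -5.00546980e+01, -3.85488011e-04,
        1.45960724e-02,  2.76346208e-05]), 'tool_pos': array([270.24958084, 535.10799839, 244.25187652]), 'tcp_rot': array([-1.79895512e+02, -7.78534703e-03,  1.53198553e+02]), 'ft_force': array([ 0.01491778, -0.16592408, -0.21617622]), 'wrist_torque': array([-0.0456343 , -0.01382638,  0.02972744]), 'grip_force': 0.0, 'finger_gap': 85.26893117399037}
```

```bash
sed -i "s/r=np.array(c\['rotation'\])/r=R.from_euler('xyz',c['rotation'],degrees=True).as_matrix()/; s/s=cv2.undistortPoints(uv.*else /s=/" h.py; grep -n "rotation'\|s=cv2" h.py
```

```text
15:    else: o=np.array(c['origin']); r=R.from_euler('xyz',c['rotation'],degrees=True).as_matrix()
21:    s=cv2.undistortPointsIter(uv,K,np.array([c['k1'],0,0,0.]),np.eye(3),K,(3,50,1e-9))
```

View pics/top0.png

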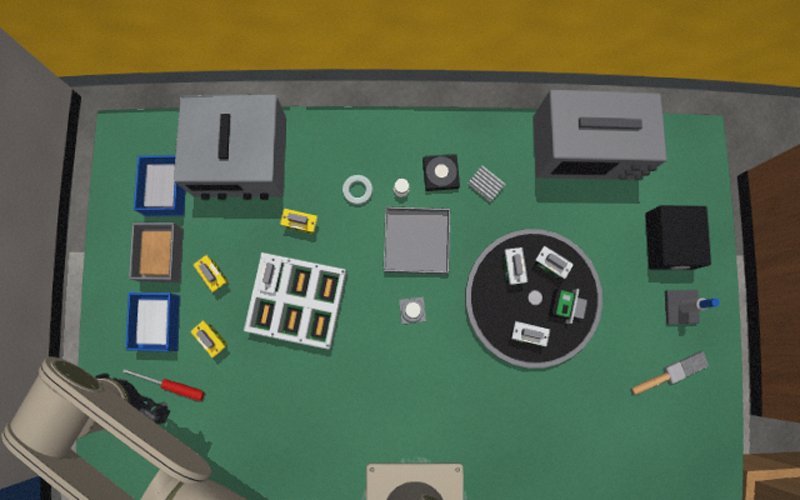

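View pics/scene0.png

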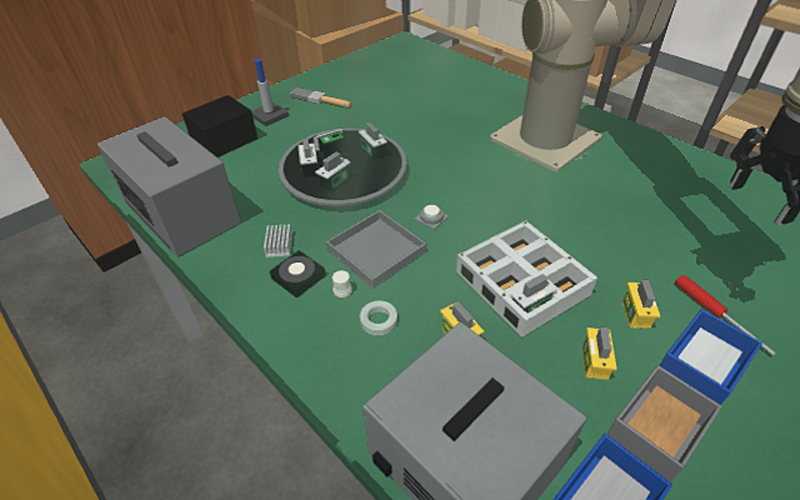

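Run:
```python
from h import *
np.set_printoptions(precision=1,suppress=True)
def t(n,l,z): print(n,p2w('top',np.array(l)/1.25,z).tolist())
t('chassis corners top',[(263,253),(346,270),(329,348),(246,332)],55)
t('turntable c',[(535,298)],30)
t('mods ribtop',[(517,266),(553,263),(531,334)],106)
t('fallen',[(567,305),(580,306)],50)
t('tray',[(384,209),(450,209),(450,273),(384,273)],28)
t('button',[(413,311)],40)
```

```text
chassis corners top [[579.4810761712957, 341.4583302088394, 55.0], [542.2258364013506, 153.45766525873344, 54.99999999999977], [369.0731518029429, 188.7716956693596, 55.0], [401.9900815781979, 374.4323574040397, 55.0]]
turntable c [[482.6173896638079, -276.0206002720525, 30.0]]
mods ribtop [[546.671933639027, -219.8552519449794, 106.0], [553.4893442392083, -299.9084296979073, 106.0], [399.7947248666619, -247.3191628919588, 106.0]]
fallen [[465.19673256257306, -344.64287108458115, 50.0], [462.8003928918495, -374.8787718086048, 50.0]]
tray [[687.5175243268827, 69.44635366688698, 28.0], [688.5227842283648, -83.255573506418, 28.0], [539.6573974810142, -81.66931884088125, 28.0], [538.9736266178969, 68.62796321109445, 28.0]]
button [[452.4059418804922, 3.2692948356687523, 40.0]]
```

```bash
cat >> h.py <<'E'
def plan(goal,yaw=None,frm=None):
    st=sense(); p,rot=np.array(st['tool_pos']),np.array(st['tcp_rot'])
    if frm: p=np.array(frm[:3],float); rot=np.array([180,0,frm[3]])
    M=R.from_euler('xyz',rot,degrees=True)
    d=M.as_matrix().T@(np.array(goal)-p)/30
    print('now',np.round(p,1),np.round(rot,2),'t',round(st['time'],2),'gap',round(st['finger_gap'],1))
    print('shift units',np.round(d,3),'min rows',int(np.ceil(abs(d).max())),' ->/row',np.round(d/np.ceil(abs(d).max()),3))
    if yaw is not None:
        y=rot[2]+(yaw-rot[2]+90)%180-90
        g=R.from_euler('xyz',[180,0,y],degrees=True)
        rv=(M.inv()*g).as_rotvec()/.08
        print('yaw->',round(y,2),'turn units',np.round(rv,3))
E
python3 -c "
from h import *
plan([500,270,250],168.8)"
```

```text
now [270.3 535.1 244.3] [-1.799e+02 -1.000e-02  1.532e+02] t 0.1 gap 85.3
shift units [-10.82   -4.436  -0.184] min rows 11  ->/row [-0.984 -0.403 -0.017]
yaw-> 168.8 turn units [-0.02  -0.005 -3.404]
```

{"method": "apply_moves", "body": {
  "deltas": [
    [-0.98, -0.4, 0, 0, 0, 0, 1],
    [-0.98, -0.4, 0, 0, 0, 0, 1],
    [-0.98, -0.4, 0, 0, 0, 0, 1],
    [-0.98, -0.4, 0, 0, 0, 0, 1],
    [-0.98, -0.4, 0, 0, 0, 0, 1],
    [-0.98, -0.4, 0, 0, 0, 0, 1],
    [-0.98, -0.4, 0, 0, 0, 0, 1],
    [-0.98, -0.4, 0, 0, 0, 0, 1]
  ]
}}

```text
time: 1.1
tool_pos: [437.6, 342.8, 244.8]
tcp_rot: [-180.0, -0.0, 153.2]
ft_force: [0.3, 0.6, -0.2]
finger_gap: 85.8
grip_force: 0.0
```

{"method": "apply_moves", "body": {
  "deltas": [
    [-0.98, -0.4, 0, 0, 0, 0, 1],
    [-0.98, -0.4, 0, 0, 0, 0, 1],
    [-0.98, -0.4, 0, 0, 0, 0, 1],
    [0, 0, 0, 0, 0, -0.85, 1],
    [0, 0, 0, 0, 0, -0.85, 1],
    [0, 0, 0, 0, 0, -0.85, 1],
    [0, 0, 0, 0, 0, -0.85, 1],
    [0, 0, 0, 0, 0, 0, 1]
  ]
}}

```text
time: 2.1
tool_pos: [499.4, 271.8, 244.8]
tcp_rot: [-180.0, -0.0, 168.8]
ft_force: [0.4, -0.1, 0.4]
finger_gap: 85.5
grip_force: 0.0
```

```bash
python3 -c "
from h import *
s=sense();print(s['tool_pos'],s['tcp_rot'])
import json;json.dump({k:list(s[k]) for k in('tool_pos','tcp_rot')},open('st1.json','w'))
save('wrist','w1',scale=1.25)"
```

```text
[499.43869287 271.77795816 244.78415777] [-1.79969497e+02 -4.23450744e-02  1.68754690e+02]
```

View pics/w1.png

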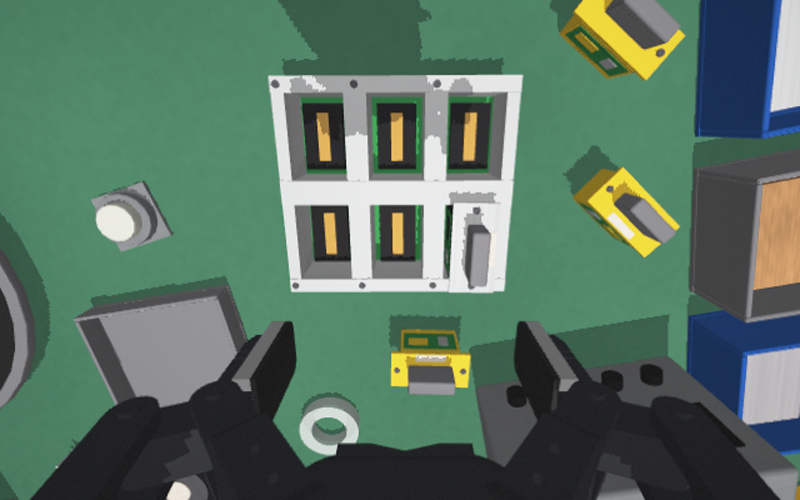

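Run:
```python
from h import *
np.set_printoptions(precision=1,suppress=True)
st=json.load(open('st1.json'))
g=lambda l,z:p2w('wrist',np.array(l)/1.25,z,st)
c=g([(269,75.5),(522.5,74.5),(506,292.5),(291.5,292.5)],55)
print(c,np.linalg.norm(np.roll(c,-1,0)-c,axis=1),c.mean(0))
# fit: local corners: image top-left = -x(local), -y? 
loc=np.array([[-90,-97],[-90,97],[90,97],[90,-97]],float)
A=c[:,:2]-c[:,:2].mean(0)
yaw=np.degrees(np.arctan2((loc[:,0]*A[:,1]-loc[:,1]*A[:,0]).sum(),(loc*A).sum()))
print('yaw',yaw)
C=c[:,:2].mean(0); r=np.radians(yaw); Rm=np.array([[np.cos(r),-np.sin(r)],[np.sin(r),np.cos(r)]])
for i in(-1,1):
  for j in(-1,0,1): print(i,j,C+Rm@[44*i,64*j], w2p('wrist',[[*(C+Rm@[44*i,64*j]),12]],st)*1.25)
print('button (z guesses)',g([(116,222)],40),g([(116,222)],50))
print('rib',g([(470,226),(489,224),(489,284),(470,287)],100))
print('traycorner',g([(227,284),(78,321)],28))
```

```text
[[366.2 193.7  55. ]
 [402.8 382.8  55. ]
 [581.1 350.3  55. ]
 [543.2 158.9  55. ]] [192.6 181.2 195.1 180.4] [473.3 271.4  55. ]
yaw -10.920834547579982
-1 -1 [418.  216.9] [[327.1 137.3]]
-1 0 [430.1 279.8] [[397.7 137. ]]
-1 1 [442.2 342.6] [[468.3 136.7]]
1 -1 [504.4 200.3] [[333.3 231. ]]
1 0 [516.5 263.1] [[398.6 230.7]]
1 1 [528.7 325.9] [[464.  230.4]]
button (z guesses) [[452.4  19.7  40. ]] [[451.4  27.8  50. ]]
rib [[499.7 321.5 100. ]
 [500.9 335.4 100. ]
 [548.5 329.3 100. ]
 [548.2 314.5 100. ]]
traycorner [[532.6  88.9  28. ]
 [542.  -70.   28. ]]
```

Run:
```python
from h import *
im=cv2.imread('pics/full_top0.png')
c=[[366.2,193.7,55],[402.8,382.8,55],[581.1,350.3,55],[543.2,158.9,55],[532.6,88.9,28],[542,-70,28]]
p=w2p('top',c); print(p)
cr=cv2.resize(im[160:300,190:370],None,fx=4,fy=4,interpolation=cv2.INTER_CUBIC)
for u,v in p: cv2.drawMarker(cr,(int((u-190+.5)*4),int((v-160+.5)*4)),(0,0,255),0,10,1)
cv2.imwrite('pics/t1.png',cr)
```

```text
[[261.39897678 279.43097565]
 [193.84535023 265.26174321]
 [207.32063374 201.81260051]
 [274.85720154 215.64149651]
 [300.04811383 220.59351439]
 [355.90765691 217.56605022]]
```

View pics/t1.png

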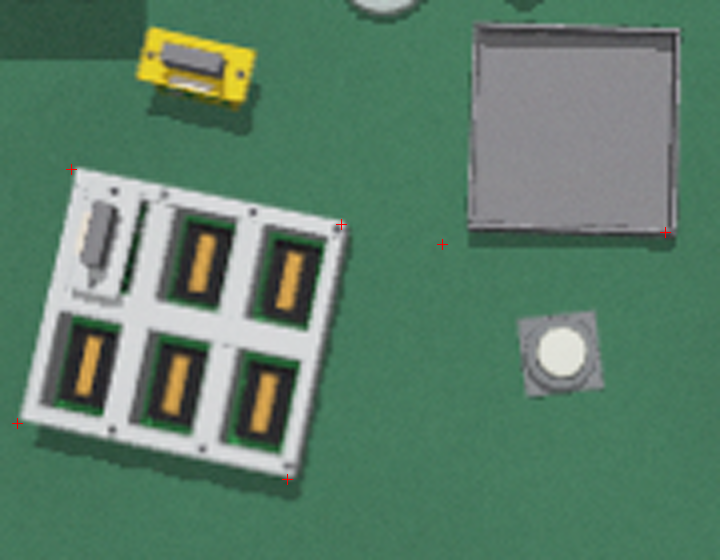

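```bash
python3 -c "
from h import *
plan([525,-275,240])"
```

```text
now [499.5 271.8 244.9] [-1.7998e+02 -4.0000e-02  1.6870e+02] t 2.15 gap 85.3
shift units [ -4.408 -17.707   0.167] min rows 18  ->/row [-0.245 -0.984  0.009]
```

{"method": "apply_moves", "body": {
  "deltas": [
    [-0.245, -0.98, 0, 0, 0, 0, 1],
    [-0.245, -0.98, 0, 0, 0, 0, 1],
    [-0.245, -0.98, 0, 0, 0, 0, 1],
    [-0.245, -0.98, 0, 0, 0, 0, 1],
    [-0.245, -0.98, 0, 0, 0, 0, 1],
    [-0.245, -0.98, 0, 0, 0, 0, 1],
    [-0.245, -0.98, 0, 0, 0, 0, 1],
    [-0.245, -0.98, 0, 0, 0, 0, 1]
  ]
}}

```text
time: 3.15
tool_pos: [511.5, 28.8, 245.2]
tcp_rot: [-180.0, -0.0, 168.7]
ft_force: [1.8, -0.5, 0.1]
finger_gap: 85.3
grip_force: 0.0
```

{"method": "apply_moves", "body": {
  "deltas": [
    [-0.245, -0.98, 0, 0, 0, 0, 1],
    [-0.245, -0.98, 0, 0, 0, 0, 1],
    [-0.245, -0.98, 0, 0, 0, 0, 1],
    [-0.245, -0.98, 0, 0, 0, 0, 1],
    [-0.245, -0.98, 0, 0, 0, 0, 1],
    [-0.245, -0.98, 0, 0, 0, 0, 1],
    [-0.245, -0.98, 0, 0, 0, 0, 1],
    [-0.245, -0.98, 0, 0, 0, 0, 1]
  ]
}}

```text
time: 4.15
tool_pos: [523.4, -213.3, 245.1]
tcp_rot: [180.0, -0.0, 168.7]
ft_force: [0.7, 0.4, 0.1]
finger_gap: 85.5
grip_force: 0.0
```

{"method": "apply_moves", "body": {
  "deltas": [
    [-0.245, -0.98, 0, 0, 0, 0, 1],
    [-0.245, -0.98, 0, 0, 0, 0, 1],
    [0, 0, 0, 0, 0, 0, 1],
    [0, 0, 0, 0, 0, 0, 1]
  ]
}}

```text
time: 4.65
tool_pos: [526.4, -272.4, 245.0]
tcp_rot: [180.0, -0.0, 168.7]
ft_force: [0.2, -0.6, 1.4]
finger_gap: 85.5
grip_force: 0.0
```

```bash
python3 -c "
from h import *
s=sense();print(s['tool_pos'],s['tcp_rot'])
import json;json.dump({k:list(s[k]) for k in('tool_pos','tcp_rot')},open('st2.json','w'))
save('wrist','w2',crop=(160,0,560,300),scale=2)"
```

```text
[ 526.38357488 -272.39026884  245.01158628] [ 1.79963337e+02 -3.18524570e-02  1.68725644e+02]
```

View pics/w2.png

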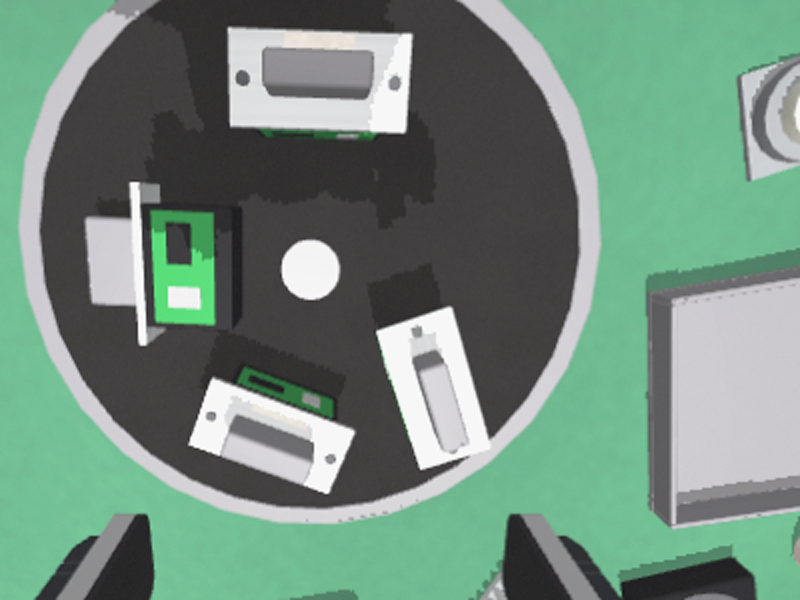

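```bash
cat >> h.py <<'E'
def rect(c,L=78,W=38):
    # corners ordered so that edge 0-1 is the long one
    c=np.array(c)[:,:2]; m=c.mean(0); d=(c[1]-c[0])+(c[2]-c[3]); e=np.linalg.norm(np.roll(c,-1,0)-c,axis=1)
    n=(c[3]-c[0])+(c[2]-c[1]); 
    a=np.degrees(np.arctan2(d[1],d[0])); b=np.degrees(np.arctan2(n[1],n[0]))-90
    return m.round(1),'yaw long',round(a%180,1),'short',round(b%180,1),'edges',e.round(1)
E
python3 - <<'E'
from h import *
st=json.load(open('st2.json'))
g=lambda l,z:p2w('wrist',np.array(l)/2+[160,0],z,st)
print('C',rect(g([(229,28),(412,34),(407,132),(229,125)],78)))
print('A',rect(g([(452,307),(490,448),(422,469),(377,330)],78)))
print('B',rect(g([(211,377),(355,431),(329,493),(189,445)],78)))
print('disc c',g([(310,270)],38)); 
print('fallen plate top line z~68', g([(138,183),(152,345)],68), 'box right edge', g([(233,208),(233,326)],68),'plate left face',g([(130,183),(143,345)],68), 'rib tip',g([(86,218),(91,304)],56))
print('tray corner',g([(668,297),(649,293),(672,525),(652,508)],28))
E
```

```text
C (array([ 399.4, -249.9]), 'yaw long', np.float64(77.0), 'short', np.float64(76.9), 'edges', array([77.4, 38. , 78.9, 37.4]))
A (array([ 548.9, -220.1]), 'yaw long', np.float64(7.5), 'short', np.float64(6.9), 'edges', array([77.9, 36.9, 78.9, 37.8]))
B (array([ 557.3, -307.1]), 'yaw long', np.float64(57.4), 'short', np.float64(58.3), 'edges', array([78.4, 38. , 78.1, 39.3]))
disc c [[ 481.50102729 -272.1584964    38.        ]]
fallen plate top line z~68 [[ 423.39541634 -341.83613609   68.        ]
 [ 499.63767868 -357.47956563   68.        ]] box right edge [[ 442.86253969 -300.80829129   68.        ]
 [ 498.119422   -314.6031067    68.        ]] plate left face [[ 422.67573945 -345.51441626   68.        ]
 [ 498.74765357 -361.97239606   68.        ]] rib tip [[ 433.25374385 -375.23015873   56.        ]
 [ 474.63040861 -386.25088798   56.        ]]
tray corner [[536.6268502  -78.20132479  28.        ]
 [532.26422454 -88.55013832  28.        ]
 [684.02486153 -79.26998286  28.        ]
 [669.3508292  -91.25870483  28.        ]]
```

```bash
python3 -c "
from h import *
plan([548.9,-220.1,96],187.3)"
```

```text
now [ 526.5 -272.1  245.1] [ 1.7997e+02 -2.0000e-02  1.6878e+02] t 4.7 gap 85.8
shift units [-0.397  1.842  4.972] min rows 5  ->/row [-0.079  0.368  0.994]
yaw-> 187.3 turn units [ 7.000e-03 -4.000e-03 -4.041e+00]
```

{"method": "apply_moves", "body": {
  "deltas": [
    [-0.2, 0.92, 0, 0, 0, 0, 0.5],
    [-0.2, 0.92, 0, 0, 0, 0, 0.5],
    [0, 0, 0.6, 0, 0, -0.81, 0.5],
    [0, 0, 0.6, 0, 0, -0.81, 0.5],
    [0, 0, 0.6, 0, 0, -0.81, 0.5],
    [0, 0, 0.6, 0, 0, -0.81, 0.5],
    [0, 0, 0.6, 0, 0, -0.81, 0.5],
    [0, 0, 0, 0, 0, 0, 0.5]
  ]
}}

```text
time: 5.7
tool_pos: [548.0, -219.5, 153.6]
tcp_rot: [179.9, -0.2, -172.6]
ft_force: [-0.3, 1.2, -0.0]
finger_gap: 43.1
grip_force: 0.0
```

```bash
python3 -c "
from h import *
plan([548.9,-220.1,96],187.3)
s=sense();json.dump({k:list(s[k]) for k in('tool_pos','tcp_rot')},open('st3.json','w'))
save('wrist','w3',scale=1.25)"
```

```text
now [ 548.  -219.5  153.6] [ 1.7988e+02 -1.6000e-01 -1.7263e+02] t 5.7 gap 43.1
shift units [-0.034 -0.028  1.921] min rows 2  ->/row [-0.017 -0.014  0.961]
yaw-> -172.7 turn units [ 0.025 -0.034  0.016]
```

View pics/w3.png

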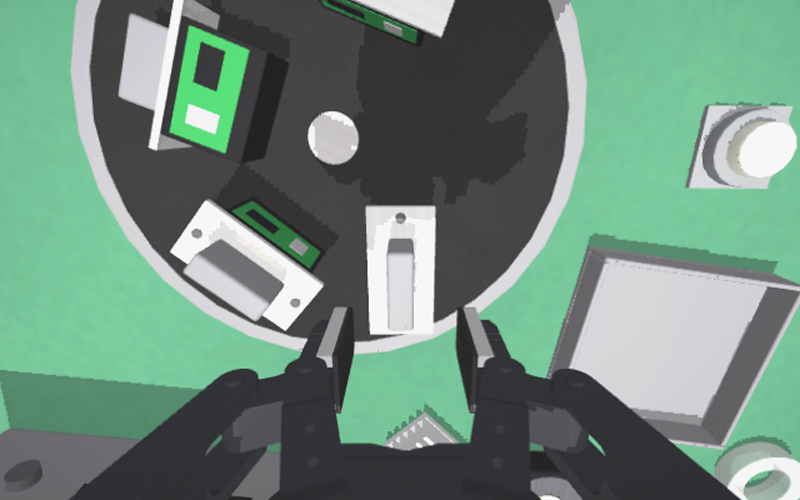

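Run:
```python
from h import *
st=json.load(open('st3.json'))
g=lambda l,z:p2w('wrist',np.array(l)/1.25,z,st)
print(rect(g([(435,206),(434,334),(369,334),(366,206)],78)))
print(rect(g([(415,240),(413,330),(388,330),(387,240)],106),44,14))
print(w2p('wrist',[[548.9,-220.1,78]],st)*1.25)
```

```text
(array([ 548.7, -220.5]), 'yaw long', np.float64(7.7), 'short', np.float64(7.4), 'edges', array([78.6, 39.3, 78.6, 37.4]))
(array([ 544.7, -221. ]), 'yaw long', np.float64(7.0), 'short', np.float64(7.4), 'edges', array([48.9, 13. , 48.8, 13.5]))
[[401.64614371 273.93574101]]
```

{"method": "apply_moves", "body": {
  "deltas": [
    [-0.03, -0.03, 0.7, 0, 0, 0, 0.5],
    [0, 0, 0.7, 0, 0, 0, 0.5],
    [0, 0, 0.5, 0, 0, 0, 0.5],
    [0, 0, 0, 0, 0, 0, 0.5],
    [0, 0, 0, 0, 0, 0, 0],
    [0, 0, 0, 0, 0, 0, 0],
    [0, 0, 0, 0, 0, 0, 0],
    [0, 0, 0, 0, 0, 0, 0]
  ],
  "grip_force": 80
}}

```text
time: 6.75
tool_pos: [550.8, -222.3, 99.5]
tcp_rot: [-179.9, 0.1, -172.7]
ft_force: [0.7, 0.7, 5.8]
finger_gap: 12.2
grip_force: 79.8
```

{"method": "apply_moves", "body": {
  "deltas": [
    [0, 0, -0.5, 0, 0, 0, 0],
    [0, 0, -0.7, 0, 0, 0, 0],
    [0, 0, -0.8, 0, 0, 0, 0],
    [0, 0, -0.8, 0, 0, 0, 0],
    [0, 0, -0.8, 0, 0, 0, 0],
    [0, 0, 0, 0, 0, 0, 0]
  ]
}}

```text
time: 7.5
tool_pos: [551.1, -222.4, 209.0]
tcp_rot: [-179.9, 0.2, -172.7]
ft_force: [0.6, 0.6, -2.8]
finger_gap: 12.6
grip_force: 78.7
```

```bash
python3 -c "
from h import *
plan([504.4,198.5,205],169.1)
print(sense()['ft_force'])
save('wrist','w4',scale=1.25)"
```

```text
now [ 551.1 -222.4  209. ] [-179.86    0.2  -172.65] t 7.5 gap 12.6
shift units [-0.249 14.116  0.102] min rows 15  ->/row [-0.017  0.941  0.007]
yaw-> -190.9 turn units [-0.023  0.048  3.981]
[ 0.60561757  0.55855805 -2.764336  ]
```

View pics/w4.png

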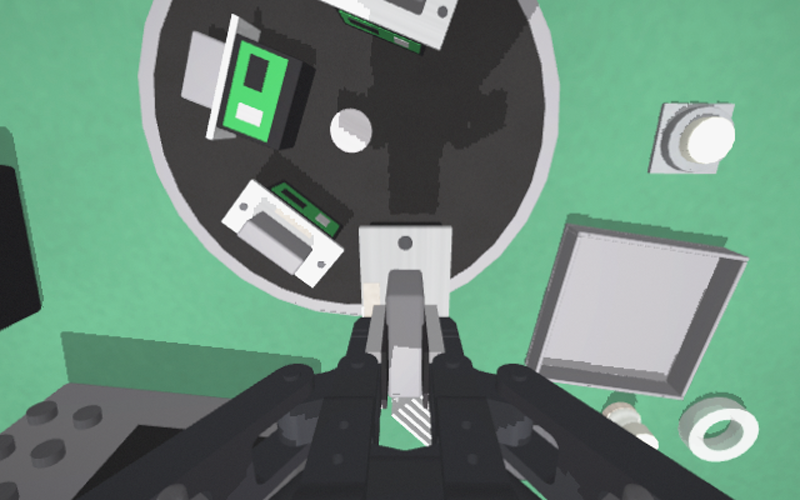

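Run:
```python
from h import *
s=sense()
w=p2w('wrist',np.array([(359,227),(452,227),(361,312),(450,316)])/1.25,s['tool_pos'][2]-21.5,s)
M=R.from_euler('xyz',s['tcp_rot'],degrees=True).as_matrix()
print(((w-s['tool_pos'])@M).round(1))
```

```text
[[ 41.2 -17.7  21.5]
 [ 41.2  19.9  21.4]
 [  2.9 -18.2  21.5]
 [  1.   20.6  21.5]]
```

{"method": "apply_moves", "body": {
  "deltas": [
    [-0.02, 0.94, 0, 0, 0, 0, 0],
    [-0.02, 0.94, 0, 0, 0, 0, 0],
    [-0.02, 0.94, 0, 0, 0, 0, 0],
    [-0.02, 0.94, 0, 0, 0, 0, 0],
    [-0.02, 0.94, 0, 0, 0, 0, 0],
    [-0.02, 0.94, 0, 0, 0, 0, 0],
    [-0.02, 0.94, 0, 0, 0, 0, 0],
    [-0.02, 0.94, 0, 0, 0, 0, 0]
  ]
}}

```text
time: 8.55
tool_pos: [524.7, 3.5, 204.3]
tcp_rot: [180.0, -0.2, -172.7]
ft_force: [0.3, -0.3, -3.2]
finger_gap: 12.2
grip_force: 78.7
```

{"method": "apply_moves", "body": {
  "deltas": [
    [-0.02, 0.94, 0, 0, 0, 0, 0],
    [-0.02, 0.94, 0, 0, 0, 0, 0],
    [-0.02, 0.94, 0, 0, 0, 0, 0],
    [-0.02, 0.94, 0, 0, 0, 0, 0],
    [-0.02, 0.94, 0, 0, 0, 0, 0],
    [-0.02, 0.94, 0, 0, 0, 0, 0],
    [-0.02, 0.94, 0, 0, 0, 0, 0],
    [0, 0, 0, 0, 0, 0.8, 0]
  ]
}}

```text
time: 9.55
tool_pos: [503.3, 200.4, 204.2]
tcp_rot: [-180.0, -0.2, -176.3]
ft_force: [0.8, 0.2, -2.1]
finger_gap: 12.2
grip_force: 78.8
```

{"method": "apply_moves", "body": {
  "deltas": [
    [0, 0, 0.4, 0, 0, 0.8, 0],
    [0, 0, 0.4, 0, 0, 0.8, 0],
    [0, 0, 0.4, 0, 0, 0.8, 0],
    [0, 0, 0.4, 0, 0, 0.78, 0],
    [0, 0, 0, 0, 0, 0, 0],
    [0, 0, 0, 0, 0, 0, 0]
  ]
}}

```text
time: 10.3
tool_pos: [504.5, 198.7, 157.9]
tcp_rot: [-180.0, -0.1, 169.2]
ft_force: [-1.1, -0.2, -2.3]
finger_gap: 12.2
grip_force: 78.8
```

```bash
python3 -c "
from h import *
plan([506.4,198.8,95],169.1)
s=sense();json.dump({k:list(s[k]) for k in('tool_pos','tcp_rot')},open('st5.json','w'))
save('wrist','w5',scale=1.25)"
```

```text
now [504.5 198.7 157.9] [-1.7997e+02 -5.0000e-02  1.6918e+02] t 10.3 gap 12.2
shift units [-0.063  0.017  2.095] min rows 3  ->/row [-0.021  0.006  0.698]
yaw-> 169.1 turn units [-0.006 -0.011  0.018]
```

View pics/w5.png

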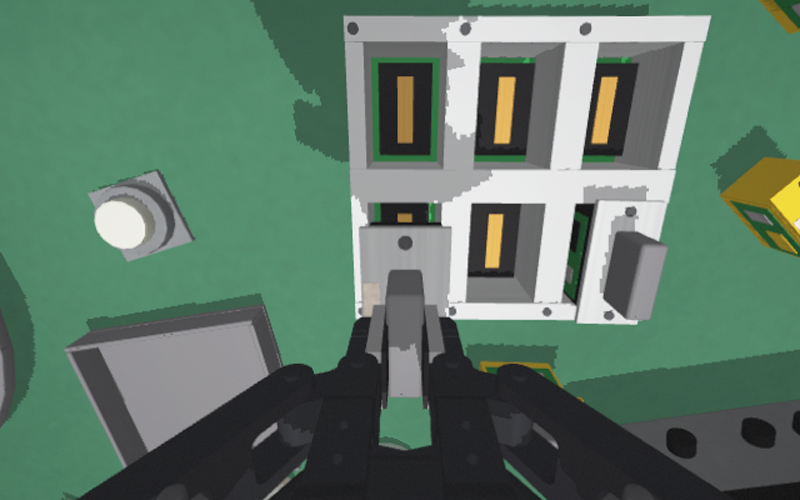

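Run:
```python
from h import *
st=json.load(open('st5.json'))
w=p2w('wrist',np.array([(344,15.5),(711,15.5),(355,318)])/1.25,55,st)[:,:2]
print(w.round(1),np.linalg.norm(w[1]-w[0]),np.linalg.norm(w[2]-w[0]))
d=w[1]-w[0]; yaw=np.degrees(np.arctan2(d[1],d[0]))-90; r=np.radians(yaw)
C=(w[0]+w[1])/2+90*np.array([np.cos(r),np.sin(r)]); print(yaw,C, C+44*np.array([np.cos(r),np.sin(r)])-64*np.array([-np.sin(r),np.cos(r)]))
```

```text
[[365.9 193. ]
 [402.7 382.4]
 [541.3 158.1]] 192.88833148172654 178.83908030683259
-10.981408110459157 [472.65354848 270.54111677] [503.65647729 199.33143762]
```

{"method": "apply_moves", "body": {
  "deltas": [
    [-0.05, 0, 0.5, 0, 0, 0, 0],
    [0, 0, 0.5, 0, 0, 0, 0],
    [0, 0, 0.5, 0, 0, 0, 0],
    [0, 0, 0.5, 0, 0, 0, 0],
    [0, 0, 0, 0, 0, 0, 0]
  ]
}}

```text
time: 10.98
tool_pos: [504.9, 198.1, 96.1]
tcp_rot: [-179.9, -0.2, 169.1]
ft_force: [-0.0, 0.2, -3.1]
finger_gap: 12.5
grip_force: 78.8
```

Inserted freely; now press.

{"method": "apply_moves", "body": {
  "deltas": [
    [0, 0, 0.1, 0, 0, 0, 0],
    [0, 0, 0.1, 0, 0, 0, 0],
    [0, 0, 0.1, 0, 0, 0, 0],
    [0, 0, 0.1, 0, 0, 0, 0],
    [0, 0, 0.05, 0, 0, 0, 0],
    [0, 0, 0, 0, 0, 0, 0]
  ]
}}

```text
time: 11.72
tool_pos: [507.2, 198.9, 86.5]
tcp_rot: [179.9, 0.1, 169.1]
ft_force: [-3.4, -0.2, 6.9]
finger_gap: 12.2
grip_force: 80.3
```

{"method": "apply_moves", "body": {
  "deltas": [
    [0, 0, 0.1, 0, 0, 0, 0],
    [0, 0, 0.1, 0, 0, 0, 0],
    [0, 0, 0.1, 0, 0, 0, 0],
    [0, 0, 0, 0, 0, 0, 0]
  ]
}}

```text
time: 12.22
tool_pos: [508.5, 199.4, 80.9]
tcp_rot: [179.9, 0.2, 169.1]
ft_force: [-12.6, -2.8, 32.4]
finger_gap: 12.1
grip_force: 84.0
```

{"method": "apply_moves", "body": {
  "deltas": [
    [0, 0, -0.1, 0, 0, 0, 0.35],
    [0, 0, 0, 0, 0, 0, 0.35],
    [0, 0, 0, 0, 0, 0, 0.35],
    [0, 0, -0.6, 0, 0, 0, 0.35],
    [0, 0, -0.9, 0, 0, 0, 0.35],
    [0, 0, -0.8, 0, 0, 0, 0.35],
    [0, 0, 0, 0, 0, 0, 0]
  ]
}}

```text
time: 13.1
tool_pos: [508.3, 199.1, 151.3]
tcp_rot: [179.9, 0.3, 169.1]
ft_force: [1.0, 0.8, 0.5]
finger_gap: 13.0
grip_force: 0.0
```

{"method": "apply_moves", "body": {
  "deltas": [
    [0.05, 0.85, 0, 0, 0, 0, 0],
    [0.05, 0.85, 0, 0, 0, 0, 0],
    [0.05, 0.85, 0, 0, 0, 0, 0],
    [0, 0.85, 0, 0, 0, 0, 0],
    [0, 0.85, 0, 0, 0, 0, 0],
    [0, 0, 0, 0, 0, 0, 0]
  ]
}}

```text
time: 13.85
tool_pos: [525.5, 325.7, 146.9]
tcp_rot: [-180.0, -0.1, 169.2]
ft_force: [-0.1, -0.8, 0.2]
finger_gap: -0.4
grip_force: 0.0
```

```bash
python3 -c "
from h import *
plan([528,325,112],169.1)
s=sense();json.dump({k:list(s[k]) for k in('tool_pos','tcp_rot')},open('st6.json','w'))
save('wrist','w6',scale=1.25)"
```

```text
now [525.5 325.7 146.9] [-1.7997e+02 -6.0000e-02  1.6921e+02] t 13.85 gap -0.4
shift units [-0.087 -0.008  1.164] min rows 2  ->/row [-0.044 -0.004  0.582]
yaw-> 169.1 turn units [-0.006 -0.012  0.023]
```

View pics/w6.png

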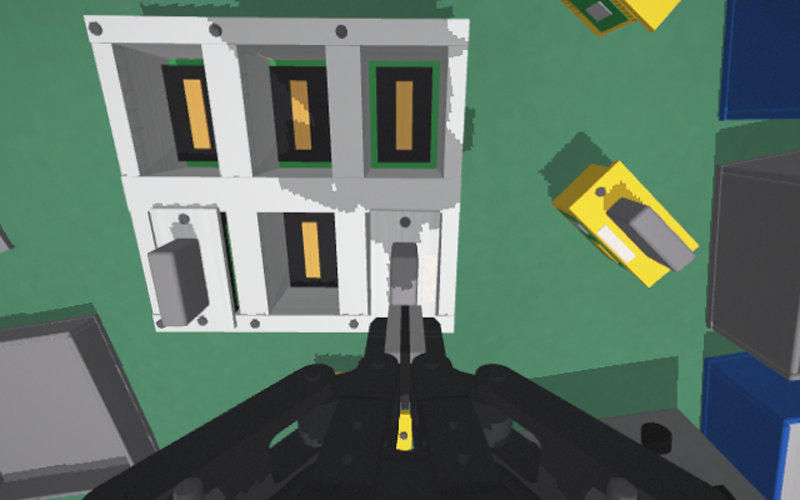

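{"method": "apply_moves", "body": {
  "deltas": [
    [-0.08, 0, 0.5, 0, 0, 0, 0],
    [0, 0, 0.5, 0, 0, 0, 0],
    [0, 0, 0.1, 0, 0, 0, 0],
    [0, 0, 0.1, 0, 0, 0, 0],
    [0, 0, 0.1, 0, 0, 0, 0],
    [0, 0, 0.1, 0, 0, 0, 0],
    [0, 0, 0.1, 0, 0, 0, 0],
    [0, 0, 0, 0, 0, 0, 0]
  ]
}}

```text
time: 14.9
tool_pos: [528.4, 323.9, 103.6]
tcp_rot: [180.0, 0.0, 169.1]
ft_force: [-3.2, -1.5, 6.4]
finger_gap: -0.5
grip_force: 3.1
```

{"method": "apply_moves", "body": {
  "deltas": [
    [0, 0, 0.1, 0, 0, 0, 0],
    [0, 0, 0.1, 0, 0, 0, 0],
    [0, 0, 0.05, 0, 0, 0, 0],
    [0, 0, 0, 0, 0, 0, 0]
  ]
}}

```text
time: 15.4
tool_pos: [529.9, 325.1, 102.0]
tcp_rot: [179.8, 0.2, 169.1]
ft_force: [-16.3, -7.7, 41.2]
finger_gap: -0.2
grip_force: 20.3
```

```bash
python3 -c "
from h import *
plan([557,-307,207],57.8)"
```

```text
now [529.9 325.1 102. ] [179.82   0.2  169.1 ] t 15.4 gap -0.2
shift units [ -4.881 -20.508  -3.547] min rows 21  ->/row [-0.232 -0.977 -0.169]
yaw-> 237.8 turn units [ 8.0000e-03  6.2000e-02 -1.4987e+01]
```

{"method": "apply_moves", "body": {
  "deltas": [
    [0, 0, -0.8, 0, 0, 0, 0],
    [0, 0, -0.9, 0, 0, 0, 0],
    [0, 0, -0.9, 0, 0, 0, 0],
    [0, 0, -0.9, 0, 0, 0, 0],
    [-0.23, -0.975, 0, 0, 0, 0, 0.5],
    [-0.23, -0.975, 0, 0, 0, 0, 0.5],
    [-0.23, -0.975, 0, 0, 0, 0, 0.5],
    [-0.23, -0.975, 0, 0, 0, 0, 0.5]
  ]
}}

```text
time: 16.4
tool_pos: [533.1, 202.8, 200.1]
tcp_rot: [-180.0, -0.0, 169.1]
ft_force: [-0.4, 0.4, -0.7]
finger_gap: 42.9
grip_force: 0.0
```

{"method": "apply_moves", "body": {
  "deltas": [
    [-0.23, -0.975, 0, 0, 0, 0, 0.5],
    [-0.23, -0.975, 0, 0, 0, 0, 0.5],
    [-0.23, -0.975, 0, 0, 0, 0, 0.5],
    [-0.23, -0.975, 0, 0, 0, 0, 0.5],
    [-0.23, -0.975, 0, 0, 0, 0, 0.5],
    [-0.23, -0.975, 0, 0, 0, 0, 0.5],
    [-0.23, -0.975, 0, 0, 0, 0, 0.5],
    [-0.23, -0.975, 0, 0, 0, 0, 0.5]
  ]
}}

```text
time: 17.4
tool_pos: [543.0, -37.3, 200.1]
tcp_rot: [180.0, -0.0, 169.1]
ft_force: [0.4, 0.4, 0.0]
finger_gap: 42.7
grip_force: 0.0
```

{"method": "apply_moves", "body": {
  "deltas": [
    [-0.23, -0.975, 0, 0, 0, 0, 0.5],
    [-0.23, -0.975, 0, 0, 0, 0, 0.5],
    [-0.23, -0.975, 0, 0, 0, 0, 0.5],
    [-0.23, -0.975, 0, 0, 0, 0, 0.5],
    [-0.23, -0.975, 0, 0, 0, 0, 0.5],
    [-0.23, -0.975, 0, 0, 0, 0, 0.5],
    [-0.23, -0.975, 0, 0, 0, 0, 0.5],
    [-0.23, -0.975, 0, 0, 0, 0, 0.5]
  ]
}}

```text
time: 18.4
tool_pos: [552.9, -277.5, 200.0]
tcp_rot: [180.0, -0.0, 169.1]
ft_force: [0.3, 0.2, 0.0]
finger_gap: 42.7
grip_force: 0.0
```

{"method": "apply_moves", "body": {
  "deltas": [
    [-0.23, -0.975, 0, 0, 0, 0, 0.5],
    [0, 0, 0, 0, 0, 1, 0.5],
    [0, 0, 0, 0, 0, 1, 0.5],
    [0, 0, 0, 0, 0, 1, 0.5],
    [0, 0, 0, 0, 0, 1, 0.5],
    [0, 0, 0, 0, 0, 1, 0.5],
    [0, 0, 0, 0, 0, 1, 0.5],
    [0, 0, 0, 0, 0, 1, 0.5]
  ]
}}

```text
time: 19.4
tool_pos: [554.2, -306.5, 200.0]
tcp_rot: [-180.0, -0.0, 136.8]
ft_force: [0.1, 0.1, 0.8]
finger_gap: 42.4
grip_force: 0.0
```

{"method": "apply_moves", "body": {
  "deltas": [
    [0, 0, 0, 0, 0, 1, 0.5],
    [0, 0, 0, 0, 0, 1, 0.5],
    [0, 0, 0, 0, 0, 1, 0.5],
    [0, 0, 0, 0, 0, 1, 0.5],
    [0, 0, 0, 0, 0, 1, 0.5],
    [0, 0, 0, 0, 0, 1, 0.5],
    [0, 0, 0, 0, 0, 1, 0.5],
    [0, 0, 0, 0, 0, 1, 0.5]
  ]
}}

```text
time: 20.4
tool_pos: [554.2, -306.5, 200.0]
tcp_rot: [-180.0, -0.0, 100.2]
ft_force: [-0.1, 0.2, -0.6]
finger_gap: 42.7
grip_force: 0.0
```

{"method": "apply_moves", "body": {
  "deltas": [
    [0, 0, 0, 0, 0, 1, 0.5],
    [0, 0, 0, 0, 0, 1, 0.5],
    [0, 0, 0, 0, 0, 1, 0.5],
    [0, 0, 0, 0, 0, 1, 0.5],
    [0, 0, 0, 0, 0, 1, 0.5],
    [0, 0, 0, 0, 0, 1, 0.5],
    [0, 0, 0, 0, 0, 1, 0.5],
    [0, 0, 0, 0, 0, 1, 0.5]
  ]
}}

```text
time: 21.4
tool_pos: [554.2, -306.5, 200.0]
tcp_rot: [-180.0, -0.0, 63.5]
ft_force: [-0.2, 0.3, 0.4]
finger_gap: 42.5
grip_force: 0.0
```

{"method": "apply_moves", "body": {
  "deltas": [
    [0, 0, 0, 0, 0, 1, 0.5],
    [0, 0, 0, 0, 0, 0.25, 0.5],
    [0, 0, 0, 0, 0, 0, 0.5],
    [0, 0, 0, 0, 0, 0, 0.5]
  ]
}}

```text
time: 21.9
tool_pos: [554.5, -306.5, 200.3]
tcp_rot: [-180.0, -0.0, 58.0]
ft_force: [0.4, -0.1, 0.9]
finger_gap: 42.8
grip_force: 0.0
```

```bash
python3 -c "
from h import *
plan([557,-307,97],57.8)
s=sense();json.dump({k:list(s[k]) for k in('tool_pos','tcp_rot')},open('st7.json','w'))
save('wrist','w7',scale=1.25)"
```

```text
now [ 554.5 -306.5  200.3] [-180.     -0.     58.01] t 21.9 gap 42.8
shift units [0.029 0.081 3.442] min rows 4  ->/row [0.007 0.02  0.86 ]
yaw-> 57.8 turn units [-0.001 -0.     0.045]
```

View pics/w7.png

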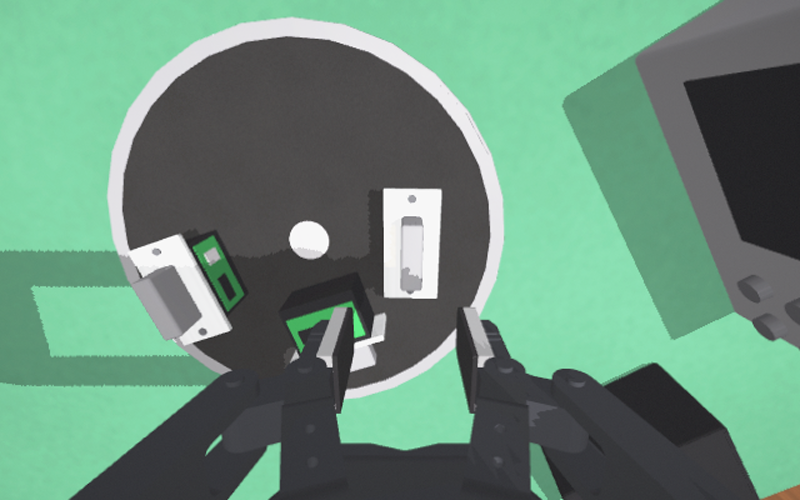

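Run:
```python
from h import *
st=json.load(open('st7.json'))
g=lambda l,z:p2w('wrist',np.array(l)/1.25,z,st)
print('B',rect(g([(441,190),(437,299),(384,297),(384,189)],78)))
print('disc c',g([(309,239)],38))
print('C',rect(g([(182,233),(232,332),(180,347),(130,250)],78)))
```

```text
B (array([ 557.8, -308.4]), 'yaw long', np.float64(57.4), 'short', np.float64(56.4), 'edges', array([78.6, 38.2, 77.7, 37.4]))
disc c [[ 485.91074397 -271.49820005   38.        ]]
C (array([ 400.6, -251.4]), 'yaw long', np.float64(73.9), 'short', np.float64(75.6), 'edges', array([79.5, 42.4, 79.1, 39.5]))
```

{"method": "apply_moves", "body": {
  "deltas": [
    [0.01, 0.11, 0.8, 0, 0, 0.15, 0.5],
    [0, 0, 0.9, 0, 0, 0, 0.5],
    [0, 0, 0.9, 0, 0, 0, 0.5],
    [0, 0, 0.8, 0, 0, 0, 0.5],
    [0, 0, 0, 0, 0, 0, 0.5],
    [0, 0, 0, 0, 0, 0, 0],
    [0, 0, 0, 0, 0, 0, 0],
    [0, 0, 0, 0, 0, 0, 0]
  ]
}}

```text
time: 22.95
tool_pos: [558.5, -308.7, 100.4]
tcp_rot: [179.8, 0.0, 57.3]
ft_force: [-0.9, 0.1, 6.3]
finger_gap: 11.9
grip_force: 80.7
```

{"method": "apply_moves", "body": {
  "deltas": [
    [0, 0, 0, 0, 0, 0, 0],
    [0, 0, -0.5, 0, 0, 0, 0],
    [0, 0, -0.7, 0, 0, 0, 0],
    [0, 0, -0.8, 0, 0, 0, 0],
    [0, 0, -0.8, 0, 0, 0, 0],
    [0, 0, -0.8, 0, 0, 0, 0],
    [0, 0, 0, 0, 0, 0, 0],
    [0, 0, 0, 0, 0, 0, 0]
  ]
}}

```text
time: 23.95
tool_pos: [557.3, -307.8, 205.9]
tcp_rot: [-180.0, 0.0, 57.3]
ft_force: [-0.8, -0.1, -2.5]
finger_gap: 12.1
grip_force: 79.5
```

```bash
python3 -c "
from h import *
plan([518,262,205],169.1)
s=sense();json.dump({k:list(s[k]) for k in('tool_pos','tcp_rot')},open('st8.json','w'))
save('wrist','w8',crop=(250,160,400,300),scale=4)"
```

```text
now [ 557.3 -307.8  205.9] [-179.98    0.     57.26] t 23.95 gap 12.1
shift units [ 15.269 -11.372   0.036] min rows 16  ->/row [ 0.954 -0.711  0.002]
yaw-> -10.9 turn units [-5.0000e-03  3.0000e-03  1.4871e+01]
```

View pics/w8.png

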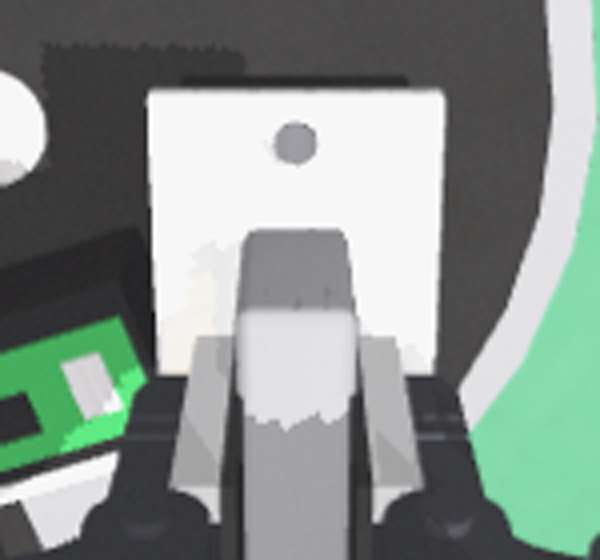

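{"method": "apply_moves", "body": {
  "deltas": [
    [0.95, -0.717, 0, 0, 0, 0, 0],
    [0.95, -0.717, 0, 0, 0, 0, 0],
    [0.95, -0.717, 0, 0, 0, 0, 0],
    [0.95, -0.717, 0, 0, 0, 0, 0],
    [0.95, -0.717, 0, 0, 0, 0, 0],
    [0.95, -0.717, 0, 0, 0, 0, 0],
    [0.95, -0.717, 0, 0, 0, 0, 0],
    [0.95, -0.717, 0, 0, 0, 0, 0]
  ]
}}

```text
time: 25.0
tool_pos: [535.0, -21.9, 204.8]
tcp_rot: [-179.9, 0.1, 57.3]
ft_force: [0.8, 0.0, -3.0]
finger_gap: 12.2
grip_force: 79.5
```

{"method": "apply_moves", "body": {
  "deltas": [
    [0.95, -0.717, 0, 0, 0, 0, 0],
    [0.95, -0.717, 0, 0, 0, 0, 0],
    [0.95, -0.717, 0, 0, 0, 0, 0],
    [0.95, -0.717, 0, 0, 0, 0, 0],
    [0.95, -0.717, 0, 0, 0, 0, 0],
    [0.95, -0.717, 0, 0, 0, 0, 0],
    [0.95, -0.717, 0, 0, 0, 0, 0],
    [0.95, -0.717, 0, 0, 0, 0, 0]
  ]
}}

```text
time: 26.0
tool_pos: [513.6, 262.6, 204.7]
tcp_rot: [-179.9, 0.1, 57.3]
ft_force: [0.1, -0.2, -3.0]
finger_gap: 12.6
grip_force: 79.5
```

{"method": "apply_moves", "body": {
  "deltas": [
    [0, 0, 0, 0, 0, 0.99, 0],
    [0, 0, 0, 0, 0, 0.99, 0],
    [0, 0, 0, 0, 0, 0.99, 0],
    [0, 0, 0, 0, 0, 0.99, 0],
    [0, 0, 0, 0, 0, 0.99, 0],
    [0, 0, 0, 0, 0, 0.99, 0],
    [0, 0, 0, 0, 0, 0.99, 0],
    [0, 0, 0, 0, 0, 0.99, 0]
  ]
}}

```text
time: 27.0
tool_pos: [513.8, 261.4, 204.6]
tcp_rot: [180.0, 0.2, 20.8]
ft_force: [0.8, -0.0, -2.9]
finger_gap: 11.9
grip_force: 79.5
```

{"method": "apply_moves", "body": {
  "deltas": [
    [0, 0, 0, 0, 0, 0.99, 0],
    [0, 0, 0.3, 0, 0, 0.99, 0],
    [0, 0, 0.3, 0, 0, 0.99, 0],
    [0, 0, 0.3, 0, 0, 0.99, 0],
    [0, 0, 0.3, 0, 0, 0.99, 0],
    [0, 0, 0.3, 0, 0, 0.99, 0],
    [0, 0, 0, 0, 0, 0.99, 0],
    [0, 0, 0, 0, 0, 0, 0]
  ]
}}

```text
time: 28.0
tool_pos: [513.7, 261.4, 159.7]
tcp_rot: [179.9, 0.1, -10.8]
ft_force: [0.6, -0.0, -1.6]
finger_gap: 11.9
grip_force: 79.5
```

```bash
python3 -c "
from h import *
plan([514.3,261.8,97],-10.9)
s=sense();json.dump({k:list(s[k]) for k in('tool_pos','tcp_rot')},open('st9.json','w'))
save('wrist','w9',scale=1.25)"
```

```text
now [513.7 261.4 159.7] [ 1.7992e+02  1.3000e-01 -1.0780e+01] t 28.0 gap 11.9
shift units [ 0.021 -0.02   2.091] min rows 3  ->/row [ 0.007 -0.007  0.697]
yaw-> -10.9 turn units [0.018 0.027 0.027]
```

View pics/w9.png

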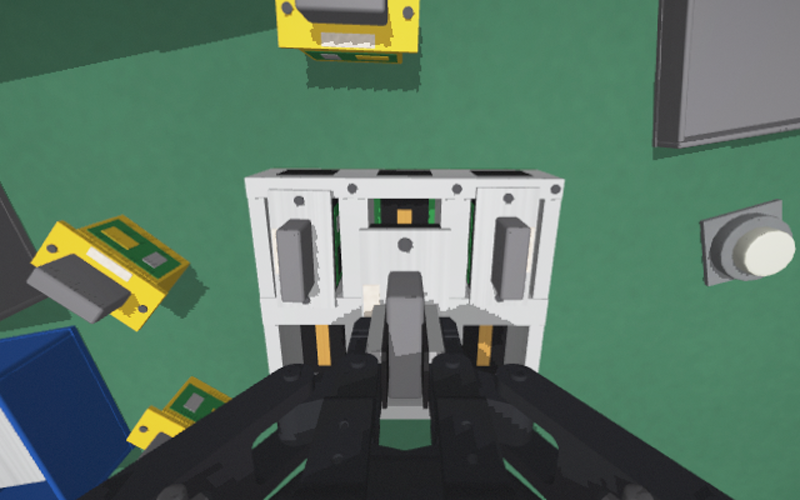

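Run:
```python
from h import *
st=json.load(open('st9.json'))
w=p2w('wrist',np.array([(564,179),(246,178)])/1.25,55,st)[:,:2]
d=w[1]-w[0]; yaw=np.degrees(np.arctan2(d[1],d[0]))-90; r=np.radians(yaw); x=np.array([np.cos(r),np.sin(r)])
print(w.round(1),np.linalg.norm(d),yaw,'C',w.mean(0)-90*x,'bay',w.mean(0)-46*x)
```

```text
[[542.1 158.3]
 [578.4 346.7]] 191.80347908867276 -10.901273490783893 C [471.90496673 269.51471341] bay [515.11096515 261.19355359]
```

{"method": "apply_moves", "body": {
  "deltas": [
    [0.02, -0.01, 0.5, 0, 0, 0.02, 0],
    [0, 0, 0.5, 0, 0, 0, 0],
    [0, 0, 0.5, 0, 0, 0, 0],
    [0, 0, 0.5, 0, 0, 0, 0],
    [0, 0, 0, 0, 0, 0, 0]
  ]
}}

```text
time: 28.68
tool_pos: [513.9, 261.4, 99.0]
tcp_rot: [179.9, 0.2, -10.9]
ft_force: [-0.2, 0.6, -2.2]
finger_gap: 12.6
grip_force: 79.5
```

{"method": "apply_moves", "body": {
  "deltas": [
    [0, 0, 0.1, 0, 0, 0, 0],
    [0, 0, 0.1, 0, 0, 0, 0],
    [0, 0, 0.1, 0, 0, 0, 0],
    [0, 0, 0.1, 0, 0, 0, 0],
    [0, 0, 0.05, 0, 0, 0, 0],
    [0, 0, 0, 0, 0, 0, 0]
  ]
}}

```text
time: 29.42
tool_pos: [515.9, 262.2, 89.4]
tcp_rot: [-179.9, -0.1, -10.9]
ft_force: [-2.8, -0.6, 6.4]
finger_gap: 12.2
grip_force: 81.0
```

{"method": "apply_moves", "body": {
  "deltas": [
    [0, 0, 0.1, 0, 0, 0, 0],
    [0, 0, 0.1, 0, 0, 0, 0],
    [0, 0, 0.1, 0, 0, 0, 0],
    [0, 0, 0.08, 0, 0, 0, 0],
    [0, 0, 0, 0, 0, 0, 0]
  ]
}}

```text
time: 30.05
tool_pos: [516.8, 262.6, 82.0]
tcp_rot: [-179.9, -0.2, -10.9]
ft_force: [-15.2, -7.0, 36.5]
finger_gap: 12.0
grip_force: 85.1
```

{"method": "apply_moves", "body": {
  "deltas": [
    [0, 0, -0.1, 0, 0, 0, 0.35],
    [0, 0, 0, 0, 0, 0, 0.35],
    [0, 0, 0, 0, 0, 0, 0.35],
    [0, 0, -0.7, 0, 0, 0, 0.35],
    [0, 0, -0.9, 0, 0, 0, 0.35],
    [0, 0, -0.9, 0, 0, 0, 0.35],
    [0, 0, -0.9, 0, 0, 0, 0.5],
    [0, 0, -0.5, 0, 0, 0, 0.5]
  ]
}}

```text
time: 31.05
tool_pos: [515.7, 262.1, 197.6]
tcp_rot: [-180.0, -0.1, -10.9]
ft_force: [0.1, -0.6, -0.1]
finger_gap: 42.8
grip_force: 0.0
```

{"method": "apply_moves", "body": {
  "deltas": [
    [-0.033, 0.975, 0, 0, 0, 0, 0.5],
    [-0.033, 0.975, 0, 0, 0, 0, 0.5],
    [-0.033, 0.975, 0, 0, 0, 0, 0.5],
    [-0.033, 0.975, 0, 0, 0, 0, 0.5],
    [-0.033, 0.975, 0, 0, 0, 0, 0.5],
    [-0.033, 0.975, 0, 0, 0, 0, 0.5],
    [-0.033, 0.975, 0, 0, 0, 0, 0.5],
    [-0.033, 0.975, 0, 0, 0, 0, 0.5]
  ]
}}

```text
time: 32.05
tool_pos: [462.6, 32.8, 195.6]
tcp_rot: [180.0, 0.1, -10.9]
ft_force: [0.9, -0.2, -0.1]
finger_gap: 42.9
grip_force: 0.0
```

{"method": "apply_moves", "body": {
  "deltas": [
    [-0.033, 0.975, 0, 0, 0, 0, 0.5],
    [-0.033, 0.975, 0, 0, 0, 0, 0.5],
    [-0.033, 0.975, 0, 0, 0, 0, 0.5],
    [-0.033, 0.975, 0, 0, 0, 0, 0.5],
    [-0.033, 0.975, 0, 0, 0, 0, 0.5],
    [-0.033, 0.975, 0, 0, 0, 0, 0.5],
    [-0.033, 0.975, 0, 0, 0, 0, 0.5],
    [-0.033, 0.975, 0, 0, 0, 0, 0.5]
  ]
}}

```text
time: 33.05
tool_pos: [410.6, -195.4, 195.6]
tcp_rot: [-180.0, 0.1, -10.9]
ft_force: [-0.3, 0.0, -0.0]
finger_gap: 42.9
grip_force: 0.0
```

{"method": "apply_moves", "body": {
  "deltas": [
    [-0.033, 0.975, 0, 0, 0, 0, 0.5],
    [-0.033, 0.975, 0, 0, 0, 0, 0.5],
    [0, 0, 0, 0, 0, -1, 0.5],
    [0, 0, 0, 0, 0, -1, 0.5],
    [0, 0, 0, 0, 0, -1, 0.5],
    [0, 0, 0, 0, 0, -1, 0.5],
    [0, 0, 0, 0, 0, -1, 0.5],
    [0, 0, 0, 0, 0, -1, 0.5]
  ]
}}

```text
time: 34.05
tool_pos: [397.9, -251.5, 195.6]
tcp_rot: [-179.9, 0.0, 16.8]
ft_force: [-0.5, -0.5, -0.6]
finger_gap: 42.6
grip_force: 0.0
```

{"method": "apply_moves", "body": {
  "deltas": [
    [0, 0, 0, 0, 0, -1, 0.5],
    [0, 0, 0, 0, 0, -1, 0.5],
    [0, 0, 0, 0, 0, -1, 0.5],
    [0, 0, 0, 0, 0, -1, 0.5],
    [0, 0, 0, 0, 0, -1, 0.5],
    [0, 0, 0, 0, 0, -1, 0.5],
    [0, 0, 0, 0, 0, -1, 0.5],
    [0, 0, 0, 0, 0, -1, 0.5]
  ]
}}

```text
time: 35.05
tool_pos: [397.9, -251.5, 195.5]
tcp_rot: [-179.9, -0.0, 53.4]
ft_force: [-0.0, 0.1, -0.4]
finger_gap: 42.4
grip_force: 0.0
```

{"method": "apply_moves", "body": {
  "deltas": [
    [0, 0, 0, 0, 0, -1, 0.5],
    [0, 0, 0, 0, 0, -1, 0.5],
    [0, 0, 0, 0, 0, -1, 0.5],
    [0, 0, 0, 0, 0, -1, 0.5],
    [0, 0, 0, 0, 0, -1, 0.5],
    [0, 0, 0, 0, 0, 0, 0.5],
    [0, 0, 0, 0, 0, 0, 0.5]
  ]
}}

```text
time: 35.92
tool_pos: [398.1, -251.6, 196.0]
tcp_rot: [-180.0, -0.0, 76.1]
ft_force: [0.5, -0.5, -0.1]
finger_gap: 42.6
grip_force: 0.0
```

```bash
cat >> h.py <<'E'
def whites(fn,st,z=78,thr=200,box=(0,0,640,260)):
    im=cv2.imread(fn); m=(im.min(2)>thr)&(im.max(2).astype(int)-im.min(2)<25); k=np.zeros_like(m); k[box[1]:box[3],box[0]:box[2]]=1
    m=cv2.morphologyEx((m&k).astype('uint8'),cv2.MORPH_CLOSE,np.ones((3,3)))
    for c in cv2.findContours(m,cv2.RETR_EXTERNAL,cv2.CHAIN_APPROX_NONE)[0]:
        if cv2.contourArea(c)<250: continue
        b=cv2.boxPoints(cv2.minAreaRect(cv2.convexHull(c)))
        if np.linalg.norm(b[1]-b[0])<np.linalg.norm(b[2]-b[1]): b=np.roll(b,-1,0)
        print('px',b.mean(0).round(0),b.round(0).tolist(),rect(p2w('wrist',b,z,st)))
E
python3 -c "
from h import *
plan([400.5,-250.9,97],76)
s=sense();json.dump({k:list(s[k]) for k in('tool_pos','tcp_rot')},open('st10.json','w'))
save('wrist','w10',scale=1.25)
whites('pics/full_w10.png',s)"
```

```text
now [ 398.1 -251.6  196. ] [-1.7997e+02 -2.0000e-02  7.6090e+01] t 35.92 gap 42.6
shift units [0.041 0.075 3.3  ] min rows 4  ->/row [0.01  0.019 0.825]
yaw-> 76.0 turn units [-0.008 -0.003  0.02 ]
px [275. 240.] [[268.0, 217.0], [291.0, 259.0], [282.0, 264.0], [258.0, 222.0]] (array([ 346.1, -279. ]), 'yaw long', np.float64(100.4), 'short', np.float64(106.6), 'edges', array([44.9, 10.7, 45.2, 10.2]))
px [412. 184.] [[396.0, 169.0], [427.0, 169.0], [427.0, 199.0], [396.0, 199.0]] (array([ 471.4, -256.3]), 'yaw long', np.float64(166.1), 'short', np.float64(171.3), 'edges', array([25.4, 26. , 26.2, 26. ]))
px [325. 195.] [[348.0, 151.0], [348.0, 239.0], [302.0, 239.0], [302.0, 151.0]] (array([ 398.7, -249.9]), 'yaw long', np.float64(76.2), 'short', np.float64(76.2), 'edges', array([77.9, 40.7, 77.9, 37.1]))
px [427. 113.] [[307.0, -41.0], [611.0, 46.0], [547.0, 267.0], [243.0, 180.0]] (array([ 491.8, -213.8]), 'yaw long', np.float64(150.7), 'short', np.float64(156.1), 'edges', array([224.4, 181.3, 281.8, 162.8]))
```

{"method": "apply_moves", "body": {
  "deltas": [
    [0.05, 0, 0.8, 0, 0, 0, 0.5],
    [0, 0, 0.9, 0, 0, 0, 0.5],
    [0, 0, 0.8, 0, 0, 0, 0.5],
    [0, 0, 0.8, 0, 0, 0, 0.5],
    [0, 0, 0, 0, 0, 0, 0.5],
    [0, 0, 0, 0, 0, 0, 0],
    [0, 0, 0, 0, 0, 0, 0],
    [0, 0, 0, 0, 0, 0, 0]
  ]
}}

```text
time: 36.98
tool_pos: [399.6, -251.1, 99.0]
tcp_rot: [179.8, 0.1, 76.2]
ft_force: [-0.5, -0.4, 6.3]
finger_gap: 12.4
grip_force: 79.5
```

{"method": "apply_moves", "body": {
  "deltas": [
    [0, 0, 0, 0, 0, 0, 0],
    [0, 0, -0.5, 0, 0, 0, 0],
    [0, 0, -0.7, 0, 0, 0, 0],
    [0, 0, -0.8, 0, 0, 0, 0],
    [0, 0, -0.8, 0, 0, 0, 0],
    [0, 0, -0.8, 0, 0, 0, 0],
    [0, 0, 0, 0, 0, 0, 0],
    [0, 0, 0, 0, 0, 0, 0]
  ]
}}

```text
time: 37.98
tool_pos: [398.1, -249.9, 204.5]
tcp_rot: [-179.9, -0.0, 76.2]
ft_force: [-0.4, 0.2, -4.0]
finger_gap: 12.2
grip_force: 78.5
```

```bash
python3 -c "
from h import *
s=sense()
save('wrist','w11',crop=(250,160,400,300),scale=4)
im=cv2.imread('pics/full_w11.png').min(2)
print(im[172:200:2,[300,310,340,348]].tolist())
plan([428,278.5,205],-10.9)"
```

```text
[[55, 73, 72, 73], [55, 74, 72, 74], [55, 75, 72, 74], [53, 69, 67, 65], [41, 40, 42, 42], [105, 106, 102, 107], [234, 234, 234, 238], [247, 247, 247, 247], [247, 247, 247, 247], [247, 247, 247, 247], [247, 247, 247, 247], [247, 247, 247, 247], [247, 247, 247, 247], [247, 247, 247, 247]]
now [ 397.9 -249.8  204.1] [-1.7989e+02 -5.0000e-02  7.6190e+01] t 38.02 gap 12.2
shift units [ 1.7339e+01 -3.2300e+00 -9.0000e-03] min rows 18  ->/row [ 0.963 -0.179 -0.001]
yaw-> -10.9 turn units [-2.7e-02  9.0e-03  1.9e+01]
```

{"method": "apply_moves", "body": {
  "deltas": [
    [0.963, -0.18, 0, 0, 0, 0, 0],
    [0.963, -0.18, 0, 0, 0, 0, 0],
    [0.963, -0.18, 0, 0, 0, 0, 0],
    [0.963, -0.18, 0, 0, 0, 0, 0],
    [0.963, -0.18, 0, 0, 0, 0, 0],
    [0.963, -0.18, 0, 0, 0, 0, 0],
    [0.963, -0.18, 0, 0, 0, 0, 0],
    [0.963, -0.18, 0, 0, 0, 0, 0]
  ]
}}

```text
time: 39.02
tool_pos: [410.9, -14.4, 203.9]
tcp_rot: [-179.9, 0.0, 76.2]
ft_force: [-0.2, 0.9, -2.5]
finger_gap: 12.5
grip_force: 78.4
```

{"method": "apply_moves", "body": {
  "deltas": [
    [0.963, -0.18, 0, 0, 0, 0, 0],
    [0.963, -0.18, 0, 0, 0, 0, 0],
    [0.963, -0.18, 0, 0, 0, 0, 0],
    [0.963, -0.18, 0, 0, 0, 0, 0],
    [0.963, -0.18, 0, 0, 0, 0, 0],
    [0.963, -0.18, 0, 0, 0, 0, 0],
    [0.963, -0.18, 0, 0, 0, 0, 0],
    [0.963, -0.18, 0, 0, 0, 0, 0]
  ]
}}

```text
time: 40.02
tool_pos: [424.1, 219.9, 203.8]
tcp_rot: [-179.9, 0.1, 76.2]
ft_force: [0.7, 0.1, -3.8]
finger_gap: 12.3
grip_force: 78.4
```

{"method": "apply_moves", "body": {
  "deltas": [
    [0.963, -0.18, 0, 0, 0, 0, 0],
    [0.963, -0.18, 0, 0, 0, 0, 0],
    [0, 0, 0, 0, 0, 1, 0],
    [0, 0, 0, 0, 0, 1, 0],
    [0, 0, 0, 0, 0, 1, 0],
    [0, 0, 0, 0, 0, 1, 0],
    [0, 0, 0, 0, 0, 1, 0],
    [0, 0, 0, 0, 0, 1, 0]
  ]
}}

```text
time: 41.02
tool_pos: [427.5, 277.5, 203.6]
tcp_rot: [-179.9, 0.2, 48.5]
ft_force: [0.7, -0.5, -2.8]
finger_gap: 12.6
grip_force: 78.5
```

{"method": "apply_moves", "body": {
  "deltas": [
    [0, 0, 0, 0, 0, 1, 0],
    [0, 0, 0, 0, 0, 1, 0],
    [0, 0, 0, 0, 0, 1, 0],
    [0, 0, 0, 0, 0, 1, 0],
    [0, 0, 0, 0, 0, 1, 0],
    [0, 0, 0, 0, 0, 1, 0],
    [0, 0, 0, 0, 0, 1, 0],
    [0, 0, 0, 0, 0, 1, 0]
  ]
}}

```text
time: 42.02
tool_pos: [427.4, 277.5, 203.6]
tcp_rot: [180.0, 0.2, 11.9]
ft_force: [0.3, -0.5, -2.6]
finger_gap: 12.3
grip_force: 78.5
```

{"method": "apply_moves", "body": {
  "deltas": [
    [0, 0, 0.3, 0, 0, 1, 0],
    [0, 0, 0.3, 0, 0, 1, 0],
    [0, 0, 0.3, 0, 0, 1, 0],
    [0, 0, 0.3, 0, 0, 1, 0],
    [0, 0, 0.3, 0, 0, 1, 0],
    [0, 0, 0, 0, 0, 0, 0],
    [0, 0, 0, 0, 0, 0, 0]
  ]
}}

```text
time: 42.9
tool_pos: [428.0, 277.8, 160.0]
tcp_rot: [180.0, 0.0, -10.8]
ft_force: [-0.3, -0.7, -1.6]
finger_gap: 12.1
grip_force: 78.4
```

```bash
python3 -c "
from h import *
plan([427.7,278.6,97],-10.9)"
```

```text
now [428.  277.8 160. ] [ 1.7996e+02  5.0000e-02 -1.0800e+01] t 42.9 gap 12.1
shift units [-0.014 -0.026  2.099] min rows 3  ->/row [-0.005 -0.009  0.7  ]
yaw-> -10.9 turn units [0.008 0.01  0.023]
```

{"method": "apply_moves", "body": {
  "deltas": [
    [-0.01, -0.03, 0.5, 0, 0, 0.02, 0],
    [0, 0, 0.5, 0, 0, 0, 0],
    [0, 0, 0.5, 0, 0, 0, 0],
    [0, 0, 0.5, 0, 0, 0, 0],
    [0, 0, 0, 0, 0, 0, 0]
  ]
}}

```text
time: 43.52
tool_pos: [426.8, 278.2, 98.3]
tcp_rot: [179.9, 0.2, -11.0]
ft_force: [-0.1, -1.0, -2.7]
finger_gap: 12.4
grip_force: 78.3
```

{"method": "apply_moves", "body": {
  "deltas": [
    [0, 0, 0.1, 0, 0, 0, 0],
    [0, 0, 0.1, 0, 0, 0, 0],
    [0, 0, 0.1, 0, 0, 0, 0],
    [0, 0, 0.1, 0, 0, 0, 0],
    [0, 0, 0.1, 0, 0, 0, 0],
    [0, 0, 0, 0, 0, 0, 0]
  ]
}}

```text
time: 44.28
tool_pos: [428.8, 279.2, 86.6]
tcp_rot: [-180.0, -0.1, -11.0]
ft_force: [-2.4, -1.3, 4.9]
finger_gap: 12.1
grip_force: 79.7
```

{"method": "apply_moves", "body": {
  "deltas": [
    [0, 0, 0.1, 0, 0, 0, 0],
    [0, 0, 0.1, 0, 0, 0, 0],
    [0, 0, 0.1, 0, 0, 0, 0],
    [0, 0, 0.08, 0, 0, 0, 0],
    [0, 0, 0, 0, 0, 0, 0]
  ]
}}

```text
time: 44.9
tool_pos: [430.7, 279.8, 80.4]
tcp_rot: [-179.9, -0.3, -11.0]
ft_force: [-17.3, -10.1, 46.6]
finger_gap: 12.1
grip_force: 86.6
```

{"method": "apply_moves", "body": {
  "deltas": [
    [0, 0, -0.1, 0, 0, 0, 0.35],
    [0, 0, 0, 0, 0, 0, 0.35],
    [0, 0, 0, 0, 0, 0, 0.35],
    [0, 0, -0.7, 0, 0, 0, 0.35],
    [0, 0, -0.9, 0, 0, 0, 0.35],
    [0, 0, -0.9, 0, 0, 0, 0.35],
    [0, 0, -0.9, 0, 0, 0, 1],
    [0, 0, -0.5, 0, 0, 0, 1]
  ]
}}

```text
time: 45.9
tool_pos: [428.6, 279.1, 195.1]
tcp_rot: [-180.0, -0.1, -11.0]
ft_force: [-1.1, 0.4, -0.1]
finger_gap: 64.8
grip_force: 0.0
```

{"method": "apply_moves", "body": {
  "deltas": [
    [0.25, 0.985, 0, 0, 0, 0, 1],
    [0.25, 0.985, 0, 0, 0, 0, 1],
    [0.25, 0.985, 0, 0, 0, 0, 1],
    [0.25, 0.985, 0, 0, 0, 0, 1],
    [0.25, 0.985, 0, 0, 0, 0, 1],
    [0.25, 0.985, 0, 0, 0, 0, 1],
    [0.25, 0.985, 0, 0, 0, 0, 1],
    [0.25, 0.985, 0, 0, 0, 0, 1]
  ]
}}

```text
time: 46.9
tool_pos: [441.6, 34.4, 193.2]
tcp_rot: [180.0, 0.1, -11.0]
ft_force: [1.1, -0.5, -0.1]
finger_gap: 85.0
grip_force: 0.0
```

{"method": "apply_moves", "body": {
  "deltas": [
    [0.25, 0.985, 0, 0, 0, 0, 1],
    [0.25, 0.985, 0, 0, 0, 0, 1],
    [0.25, 0.985, 0, 0, 0, 0, 1],
    [0.25, 0.985, 0, 0, 0, 0, 1],
    [0.25, 0.985, 0, 0, 0, 0, 1],
    [0.25, 0.985, 0, 0, 0, 0, 1],
    [0.25, 0.985, 0, 0, 0, 0, 1],
    [0.25, 0.985, 0, 0, 0, 0, 1]
  ]
}}

```text
time: 47.9
tool_pos: [455.5, -209.0, 193.1]
tcp_rot: [-180.0, 0.1, -11.0]
ft_force: [0.3, -0.2, -0.2]
finger_gap: 85.3
grip_force: 0.0
```

{"method": "apply_moves", "body": {
  "deltas": [
    [0.25, 0.985, 0, 0, 0, 0, 1],
    [0.25, 0.985, 0, 0, 0, 0, 1],
    [0.25, 0.985, 0, 0, 0, 0, 1],
    [0.25, 0.985, 0, 0, 0, 0, 1],
    [0, 0, 0, 0, 0, -0.97, 1],
    [0, 0, 0, 0, 0, -0.97, 1],
    [0, 0, 0, 0, 0, -0.97, 1],
    [0, 0, 0, 0, 0, -0.97, 1]
  ]
}}

```text
time: 48.9
tool_pos: [462.4, -329.7, 192.8]
tcp_rot: [-179.9, 0.1, 6.9]
ft_force: [-0.2, -0.5, 0.9]
finger_gap: 85.3
grip_force: 0.0
```

{"method": "apply_moves", "body": {
  "deltas": [
    [0, 0, 0, 0, 0, -0.97, 1],
    [0, 0, 0, 0, 0, -0.97, 1],
    [0, 0, 0, 0, 0, -0.97, 1],
    [0, 0, 0, 0, 0, -0.97, 1],
    [0, 0, 0, 0, 0, -0.97, 1],
    [0, 0, 0, 0, 0, -0.97, 1],
    [0, 0, 0, 0, 0, -0.97, 1],
    [0, 0, 0, 0, 0, -0.97, 1]
  ]
}}

```text
time: 49.9
tool_pos: [462.4, -329.6, 192.9]
tcp_rot: [-179.9, 0.0, 42.5]
ft_force: [0.7, 0.1, 0.7]
finger_gap: 85.3
grip_force: 0.0
```

{"method": "apply_moves", "body": {
  "deltas": [
    [0, 0, 0, 0, 0, -0.97, 1],
    [0, 0, 0, 0, 0, -0.97, 1],
    [0, 0, 0, 0, 0, -0.97, 1],
    [0, 0, 0, 0, 0, -0.97, 1],
    [0, 0, 0, 0, 0, -0.97, 1],
    [0, 0, 0, 0, 0, -0.97, 1],
    [0, 0, 0, 0, 0, -0.97, 1],
    [0, 0, 0, 0, 0, -0.97, 1]
  ]
}}

```text
time: 50.9
tool_pos: [462.4, -329.6, 192.9]
tcp_rot: [-179.9, -0.0, 78.1]
ft_force: [-1.1, 0.8, 0.4]
finger_gap: 85.6
grip_force: 0.0
```

```bash
python3 -c "
from h import *
plan([466,-328.7,50],78.3)
s=sense();json.dump({k:list(s[k]) for k in('tool_pos','tcp_rot')},open('st12.json','w'))
save('wrist','w12',crop=(120,0,520,300),scale=2)"
```

```text
now [ 462.4 -329.6  192.9] [-1.7992e+02 -5.0000e-02  7.8080e+01] t 50.9 gap 85.6
shift units [0.05  0.118 4.762] min rows 5  ->/row [0.01  0.024 0.952]
yaw-> 78.3 turn units [-0.018 -0.01  -0.048]
```

View pics/w12.png

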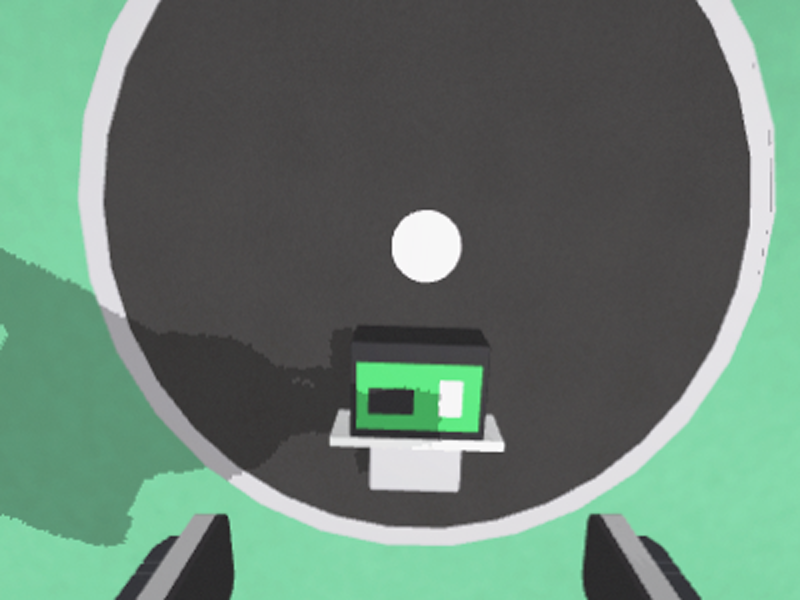

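Run:
```python
from h import *
st=json.load(open('st12.json'))
w=p2w('wrist',np.array([(351,341),(490,347),(488,440),(350,436)])/2+[120,0],68,st); print(rect(w))
w=p2w('wrist',np.array([(330,445.5),(504,451)])/2+[120,0],68,st); d=w[1]-w[0]; print(w.round(1),np.linalg.norm(d),np.degrees(np.arctan2(d[1],d[0])))
```

```text
(array([ 466.9, -329.9]), 'yaw long', np.float64(166.0), 'short', np.float64(167.6), 'edges', array([58.9, 42.4, 61.4, 43.1]))
[[ 422.6 -346.2   68. ]
 [ 498.3 -364.7   68. ]] 77.8929577035342 -13.786520981068984
```

{"method": "apply_moves", "body": {
  "deltas": [
    [0.02, 0.12, 0.9, 0, 0, 0.35, 1],
    [0, 0, 0.95, 0, 0, 0, 1],
    [0, 0, 0.95, 0, 0, 0, 1],
    [0, 0, 0.95, 0, 0, 0, 1],
    [0, 0, 0.6, 0, 0, 0, 1],
    [0, 0, 0.4, 0, 0, 0, 1],
    [0, 0, 0, 0, 0, 0, 1]
  ]
}}

```text
time: 51.82
tool_pos: [466.0, -329.7, 50.8]
tcp_rot: [-179.9, -0.0, 76.3]
ft_force: [0.1, -0.7, 0.6]
finger_gap: 85.3
grip_force: 0.0
```

{"method": "apply_moves", "body": {
  "deltas": [
    [0, 0, 0, 0, 0, 0, 0],
    [0, 0, 0, 0, 0, 0, 0],
    [0, 0, 0, 0, 0, 0, 0],
    [0, 0, 0, 0, 0, 0, 0]
  ],
  "grip_force": 60
}}

```text
time: 52.32
tool_pos: [467.4, -330.9, 53.1]
tcp_rot: [179.9, 0.1, 76.3]
ft_force: [0.6, 0.6, 5.6]
finger_gap: 59.2
grip_force: 66.1
```

{"method": "apply_moves", "body": {
  "deltas": [
    [0, 0, -0.5, 0, 0, 0, 0],
    [0, 0, -0.8, 0, 0, 0, 0],
    [0, 0, -0.8, 0, 0, 0, 0],
    [0, 0, -0.8, 0, 0, 0, 0],
    [0, 0, -0.8, 0, 0, 0, 0],
    [0, 0, 0, 0, 0, 0, 0],
    [0, 0, 0, 0, 0, 0, 0]
  ]
}}

```text
time: 53.2
tool_pos: [465.9, -329.7, 161.6]
tcp_rot: [-179.9, -0.0, 76.3]
ft_force: [-0.2, 0.1, -3.1]
finger_gap: 59.1
grip_force: 65.7
```

```bash
python3 -c "
from h import *
plan([612.5,-3,170],90)"
```

```text
now [ 465.9 -329.7  161.6] [-1.7994e+02 -3.0000e-02  7.6330e+01] t 53.2 gap 59.1
shift units [11.735  2.174 -0.276] min rows 12  ->/row [ 0.978  0.181 -0.023]
yaw-> 90.0 turn units [-0.013 -0.008 -2.983]
```

{"method": "apply_moves", "body": {
  "deltas": [
    [0.987, 0.182, 0, 0, 0, 0, 0],
    [0.987, 0.182, 0, 0, 0, 0, 0],
    [0.987, 0.182, 0, 0, 0, 0, 0],
    [0.987, 0.182, 0, 0, 0, 0, 0],
    [0.987, 0.182, 0, 0, 0, 0, 0],
    [0.987, 0.182, 0, 0, 0, 0, 0],
    [0.987, 0.182, 0, 0, 0, 0, 0],
    [0.987, 0.182, 0, 0, 0, 0, 0]
  ]
}}

```text
time: 54.2
tool_pos: [564.0, -109.0, 160.5]
tcp_rot: [-179.8, -0.0, 76.3]
ft_force: [0.2, -0.3, -3.0]
finger_gap: 58.7
grip_force: 65.6
```

{"method": "apply_moves", "body": {
  "deltas": [
    [0.987, 0.182, 0, 0, 0, 0, 0],
    [0.987, 0.182, 0, 0, 0, 0, 0],
    [0.987, 0.182, 0, 0, 0, 0, 0],
    [0.987, 0.182, 0, 0, 0, 0, 0],
    [0, 0, 0, 0, 0, -0.99, 0],
    [0, 0, 0, 0, 0, -0.99, 0],
    [0, 0, 0, 0, 0, -0.99, 0],
    [0, 0, 0, 0, 0, 0, 0]
  ]
}}

```text
time: 55.2
tool_pos: [613.0, -0.2, 160.6]
tcp_rot: [-179.8, -0.0, 89.9]
ft_force: [0.7, -0.9, -2.5]
finger_gap: 58.7
grip_force: 65.5
```

```bash
python3 -c "
from h import *
plan([613.5,0,30],90)
s=sense();json.dump({k:list(s[k]) for k in('tool_pos','tcp_rot')},open('st13.json','w'))
save('wrist','w13',scale=1.25)"
```

```text
now [ 6.130e+02 -2.000e-01  1.606e+02] [-1.7983e+02 -2.0000e-02  8.9920e+01] t 55.2 gap 58.7
shift units [4.000e-03 3.000e-02 4.353e+00] min rows 5  ->/row [0.001 0.006 0.871]
yaw-> 90.0 turn units [-0.037 -0.003 -0.018]
```

View pics/w13.png

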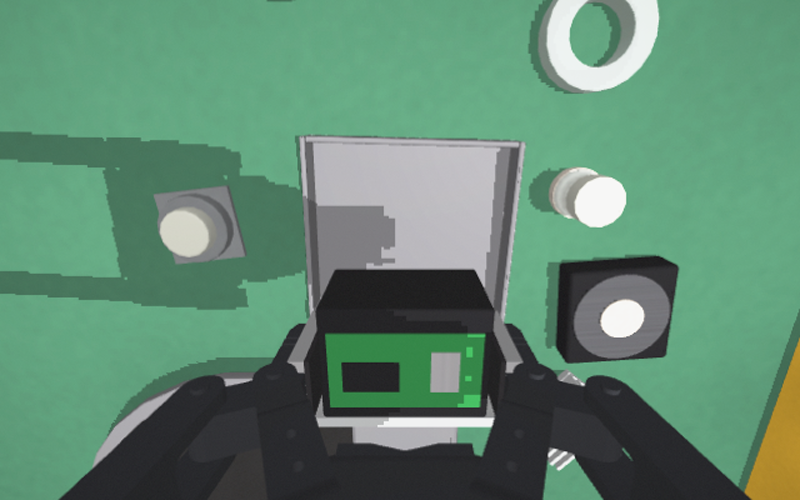

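Run:
```python
from h import *
from scipy.optimize import least_squares
st=json.load(open('st13.json'))
print(p2w('wrist',np.array([(299,137),(524,143)])/1.25,28,st).round(1))
obs=[('st1',(116,222)),('st5',(123,224)),('st9',(769,252)),('st13',(185,232)),('st3',(768,149))]
# refine: centroid of white cap in each saved picture near obs
O=[]
for s,uv in obs:
    S=json.load(open(s+'.json')); im=cv2.imread('pics/full_w'+s[2:]+'.png'); u,v=np.array(uv)/1.25
    O.append((S,np.array([u,v])))
f=lambda p:np.concatenate([w2p('wrist',[p],S)[0]-uv for S,uv in O])
r=least_squares(f,[452,12,45]); print(r.x.round(1),r.fun.reshape(-1,2).round(1).tolist())
```

```text
[[542.8  72.3  28. ]
 [690.4  68.4  28. ]]
[454.4   5.7  24.1] [[0.4, 0.5], [-0.6, 0.3], [-1.2, 2.3], [0.1, 1.0], [-0.4, 1.3]]
```

{"method": "apply_moves", "body": {
  "deltas": [
    [0, 0.07, 0.8, 0, 0, 0, 0],
    [0, 0, 0.9, 0, 0, 0, 0],
    [0, 0, 0.9, 0, 0, 0, 0],
    [0, 0, 0.9, 0, 0, 0, 0],
    [0, 0, 0.3, 0, 0, 0, 0],
    [0, 0, 0.3, 0, 0, 0, 0],
    [0, 0, 0.1, 0, 0, 0, 0],
    [0, 0, 0, 0, 0, 0, 0]
  ]
}}

```text
time: 56.25
tool_pos: [616.6, -0.3, 37.2]
tcp_rot: [179.9, 0.0, 89.9]
ft_force: [-0.2, -0.1, -2.7]
finger_gap: 59.4
grip_force: 65.4
```

{"method": "apply_moves", "body": {
  "deltas": [
    [0, 0, 0.15, 0, 0, 0, 0],
    [0, 0, 0.1, 0, 0, 0, 0],
    [0, 0, 0, 0, 0, 0, 0],
    [0, 0, 0, 0, 0, 0, 0]
  ]
}}

```text
time: 56.75
tool_pos: [616.2, -0.3, 29.0]
tcp_rot: [-180.0, 0.0, 89.9]
ft_force: [-0.3, -1.0, -3.4]
finger_gap: 59.0
grip_force: 65.4
```

{"method": "apply_moves", "body": {
  "deltas": [
    [0, 0, 0.05, 0, 0, 0, 0],
    [0, 0, 0.05, 0, 0, 0, 0],
    [0, 0, 0, 0, 0, 0, 0],
    [0, 0, 0, 0, 0, 0, 0]
  ]
}}

```text
time: 57.25
tool_pos: [616.4, -0.3, 27.2]
tcp_rot: [180.0, 0.0, 89.9]
ft_force: [-4.5, 0.1, 7.2]
finger_gap: 59.1
grip_force: 66.7
```

{"method": "apply_moves", "body": {
  "deltas": [
    [0, 0, -0.05, 0, 0, 0, 1],
    [0, 0, 0, 0, 0, 0, 1],
    [0, 0, 0, 0, 0, 0, 1],
    [0, 0, -0.6, 0, 0, 0, 1],
    [0, 0, -0.9, 0, 0, 0, 1],
    [0, 0, -0.95, 0, 0, 0, 1],
    [0, 0, -0.95, 0, 0, 0, 1],
    [0, 0, -0.95, 0, 0, 0, 1]
  ]
}}

```text
time: 58.25
tool_pos: [616.4, -0.3, 160.5]
tcp_rot: [179.9, 0.0, 89.9]
ft_force: [-0.8, -0.4, 0.4]
finger_gap: 85.4
grip_force: 0.0
```

{"method": "apply_moves", "body": {
  "deltas": [
    [0, -0.9, 0, 0, 0, 0, 0],
    [0, -0.9, 0, 0, 0, 0, 0],
    [0, -0.9, 0, 0, 0, 0, 0],
    [0, -0.9, 0, 0, 0, 0, 0],
    [0, -0.9, 0, 0, 0, 0, 0],
    [0, -0.9, 0, 0, 0, 0, 0],
    [0, 0, 0, 0, 0, 0, 0],
    [0, 0, 0, 0, 0, 0, 0]
  ]
}}

```text
time: 59.25
tool_pos: [455.1, -0.2, 159.2]
tcp_rot: [179.9, 0.0, 89.9]
ft_force: [-0.7, 0.2, 0.1]
finger_gap: 0.0
grip_force: 0.0
```

Run:
```python
from h import *
s=sense(); json.dump({k:list(s[k]) for k in('tool_pos','tcp_rot')},open('st14.json','w'))
save('wrist','w14'); plan([454,5,60])
im=cv2.imread('pics/full_w14.png')
p=w2p('wrist',[[454.4,5.7,26]],s)[0]; print(p)
u,v=p.round().astype(int); g=im[v-40:v+41,u-50:u+51]
print(g[40,::4].tolist()); print(g[::4,50].tolist())
# scene: is module in tray: project tray area in top picture & list whites
save('top','top1'); a=cv2.imread('pics/full_top0.png').astype(int); b=cv2.imread('pics/full_top1.png').astype(int)
q=w2p('top',[[616,-5,25]])[0]; x,y=q.round().astype(int); d=abs(a-b).max(2)
print(q); print('\n'.join(''.join('#' if e>40 else '.' for e in r) for r in d[y-30:y+31:2,x-32:x+33]))
```

```text
now [ 4.552e+02 -2.000e-01  1.590e+02] [1.7989e+02 1.0000e-02 8.9940e+01] t 59.3 gap -0.0
shift units [ 0.174 -0.046  3.298] min rows 4  ->/row [ 0.044 -0.012  0.825]
[323.23071761 187.568966  ]
[[88, 112, 69], [85, 109, 66], [85, 110, 68], [88, 112, 69], [88, 112, 70], [87, 111, 69], [118, 115, 114], [118, 117, 116], [180, 190, 190], [183, 194, 194], [241, 244, 244], [241, 244, 244], [241, 244, 244], [242, 245, 245], [242, 245, 245], [242, 245, 245], [242, 245, 245], [242, 245, 245], [174, 171, 168], [174, 170, 166], [147, 164, 130], [122, 156, 95], [121, 156, 94], [122, 156, 94], [121, 155, 91], [120, 155, 92]]
[[119, 154, 92], [152, 149, 148], [108, 106, 105], [176, 172, 169], [175, 173, 170], [190, 202, 200], [243, 245, 245], [242, 245, 245], [242, 245, 245], [242, 245, 245], [241, 244, 244], [241, 244, 244], [241, 244, 244], [240, 244, 244], [239, 243, 243], [171, 169, 166], [123, 156, 95], [122, 156, 95], [122, 157, 93], [122, 157, 93], [122, 157, 93]]
[332.99706296 191.95582172]
.................................................................
.................................
[... 1246 characters left out ...]
##############.#.########...............
........................###############..........................
................##......###########.####.........................
................##.....................#.........................
................#................................................
................#.....#.................................######.#.
................#.....#.................................#.#######
...............##.............#.#######...####..........#.#######
..........###########.###########################################
.........########################################################
.........######.####..###########################################
```

Run:
```python
from h import *
st=json.load(open('st14.json')); im=cv2.imread('pics/full_w14.png')
for t in(178,225):
    m=((im.min(2)>t)).astype('uint8'); m[:140]=0; m[240:]=0; m[:,:270]=0; m[:,380:]=0
    c=max(cv2.findContours(m,0,1)[0],key=cv2.contourArea); e=cv2.fitEllipse(cv2.convexHull(c)); print(t,e)
    for z in(15,25,35): print(z,p2w('wrist',[e[0]],z,st).round(1))
```

```text
178 ((323.6306457519531, 186.7295684814453), (38.06726837158203, 38.48194122314453), 134.0072784423828)
15 [[454.8   3.4  15. ]]
25 [[454.8   6.2  25. ]]
35 [[454.7   9.   35. ]]
225 ((323.37286376953125, 186.72946166992188), (36.307044982910156, 37.089324951171875), 100.72777557373047)
15 [[454.5   3.4  15. ]]
25 [[454.5   6.2  25. ]]
35 [[454.5   9.   35. ]]
```

{"method": "apply_moves", "body": {
  "deltas": [
    [0.2, -0.04, 0.9, 0, 0, 0, 0],
    [0, 0, 0.9, 0, 0, 0, 0],
    [0, 0, 0.9, 0, 0, 0, 0],
    [0, 0, 0.7, 0, 0, 0, 0],
    [0, 0, 0.3, 0, 0, 0, 0],
    [0, 0, 0, 0, 0, 0, 0],
    [0, 0, 0, 0, 0, 0, 0]
  ]
}}

```text
time: 60.22
tool_pos: [453.8, 5.8, 48.0]
tcp_rot: [179.9, 0.0, 89.9]
ft_force: [-0.1, -0.5, -0.2]
finger_gap: -0.2
grip_force: 0.0
```

{"method": "apply_moves", "body": {
  "deltas": [
    [0, 0, 0.1, 0, 0, 0, 0],
    [0, 0, 0.1, 0, 0, 0, 0],
    [0, 0, 0.1, 0, 0, 0, 0],
    [0, 0, 0, 0, 0, 0, 0]
  ]
}}

```text
time: 60.72
tool_pos: [453.3, 5.8, 38.2]
tcp_rot: [180.0, 0.0, 89.9]
ft_force: [1.4, -0.7, 2.3]
finger_gap: 0.1
grip_force: 1.4
```

{"method": "apply_moves", "body": {
  "deltas": [
    [0, 0, 0.1, 0, 0, 0, 0],
    [0, 0, 0.1, 0, 0, 0, 0],
    [0, 0, 0.1, 0, 0, 0, 0],
    [0, 0, 0.05, 0, 0, 0, 0],
    [0, 0, 0, 0, 0, 0, 0]
  ]
}}

```text
time: 61.35
tool_pos: [454.1, 5.8, 32.8]
tcp_rot: [-180.0, 0.0, 90.0]
ft_force: [-31.2, 2.4, 70.6]
finger_gap: -0.4
grip_force: 35.1
```

{"method": "apply_moves", "body": {
  "deltas": [
    [0, 0, -0.3, 0, 0, 0, 0],
    [0, 0, -0.7, 0, 0, 0, 0],
    [0, 0, -0.9, 0, 0, 0, 0],
    [0, 0, -0.9, 0, 0, 0, 0],
    [0, 0, -0.9, 0, 0, 0, 0],
    [0, 0, -0.9, 0, 0, 0, 0],
    [0, 0, 0, 0, 0, 0, 0],
    [0, 0, 0, 0, 0, 0, 0]
  ]
}}

```text
time: 62.35
tool_pos: [452.3, 5.9, 164.3]
tcp_rot: [-179.9, -0.0, 89.9]
ft_force: [0.1, -0.4, -0.4]
finger_gap: 0.1
grip_force: 0.0
```

Run:
```python
from h import *
print(sense()['tool_pos'],sense()['ft_force'])
save('top','top2'); b=cv2.imread('pics/full_top2.png'); save('scene','sc2')
# turntable should be empty, chassis plates: print coarse brightness of both
def show(P,rx,ry):
    x,y=w2p('top',[P])[0].round().astype(int); g=b[y-ry:y+ry+1:2,x-rx:x+rx+1].min(2)
    print('\n'.join(''.join(' .:*#'[min(4,int(e)//52)] for e in r) for r in g)); print('-')
show([472,270,55],42,42); show([483,-272,30],56,56)
```

```text
[452.32281034   5.9340951  164.27977444] [ 0.08451786 -0.37747257 -0.44212754]
.....................................................................................
.....................................................................................
...............:#####**:::...........................................................
...............:###############**:::.................................................
...............*#**:#####*:*#########**##**:::.......................................
..............:##*:*#####*:*####***#****###########**:::.............................
..............*##*:**::::**#####*.*###****###################**:::...................
.............:##*:***:::::.:###*::*####***####*:*##########::*#########**::..........
.............*##*:**:::::..*###*.*#####**#####*:*####*:.**##**########*##########**..
.............##***#*:::::.:*##*::*#####**#*:::**#####:..*#####**#####***#####**#:.::.
............*##*:**:::::..*###* :########**::::.:*##*: :*#####**##*:***#####*::****:.
............###**#*:::::..*##*:.*########*:::::.*###*. *#####**##*::::.:*##
[... 8478 characters left out ...]
..............
:***:................    ..:::::::.                                             ..::::::.........................
:**::.................. .  ..:::::::::..                                   ..::::::::............................
:**::..................... .   ..:::::::::::....                   .....:::::::::................................
:**::........................    .  .:::::::::::::::::::.:.::::::::::::::::::... ................................
:**::.............................. .  . ...::::::::::::::::::::::::::...........................................
**:::....................................  .. .. ...................    .........................................
-
```

```bash
python3 -c "
from bench import hand_in
print(hand_in())"
```

```text
the job is handed in; nothing more can be done
None
```

The job is handed in at about 62 s: the three upright modules and the one already in the chassis are pressed home (judged by tool height and a firm stop), the fallen module is in the reject tray, and the test button was then pressed to its stop and released; the judge's verdict was not shown.

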